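# Load two bonding stands for curing

### The job

Set up both bonding stands for curing: on the round stand stack the setting ring, then the round pressure pad, then the tall slim weight; on the square stand lay the square pressure pad with its edges in line with the stand's, then the low wide weight. Centre every piece on its stand, flat and upright. Leave the vial, the white pot and the brass coupling where they are.

Things in the scene. Friction and masses are not known exactly. Their poses are not given: they have to be found in the camera images.
- round_stand: bonding stand fixed to the worktop: a round grey base, 80 mm across and 9 mm high, with a round steel pedestal 56 mm across on its middle. Origin: centre of the underside, on the worktop; the pedestal's flat top is 20 mm above it. z is up
- square_stand: bonding stand fixed to the worktop: a square grey base, 78 x 78 mm and 9 mm high, with a square steel pedestal 56 x 56 mm on its middle. Origin: centre of the underside, on the worktop; the pedestal's flat top is 20 mm above it. x and y run along the edges of base and pedestal (parallel), z is up
- gauge_ring: loose setting ring, pale, 44 mm outside, 24 mm hole, 16 mm high, lying flat, about 60 g. Origin: centre of the underside; z is its axis, up
- round_pad: loose round pressure pad, a plain flat dark steel disc 50 mm across on a slightly smaller dark rubber sole (the lower 4 mm), 16 mm thick in all, no hole and no knob, about 150 g. Origin: centre of the underside (the sole); z up
- square_pad: loose square pressure pad, a flat dark steel plate 48 x 48 mm on a slightly smaller dark rubber sole (the lower 4 mm), 16 mm thick in all, about 180 g. Origin: centre of the underside (the sole); x and y run along its edges, z up
- tall_weight: loose tall slim steel knob weight: a cylinder 34 mm across and 36 mm high, above it a neck 12 mm across and 6 mm high, then a round knob 20 mm across and 14 mm high; 56 mm high in all, about 0.28 kg. Can be picked by the knob. Origin: centre of the underside; z up
- wide_weight: loose low wide steel knob weight: a cylinder 46 mm across and 18 mm high, above it a neck 12 mm across and 6 mm high, then a round knob 20 mm across and 14 mm high; 38 mm high in all, about 0.26 kg. Can be picked by the knob. Origin: centre of the underside; z up
- vial_c: bystander, loose: empty clear vial with white cap, 25 mm across, 50 mm high, standing. Origin: centre of the underside; z up
- grease_pot: bystander, loose: closed white pot with a wide lid, 54 mm across, 36 mm high. Origin: centre of the underside; z up
- brass_coupling: bystander, loose: stepped round brass coupling, 22 mm across, 25 mm high. Origin: centre of the underside; z up

How it is judged:
At the end, for the whole second after the job is handed in: Round stand, upward: setting ring, round pad, tall weight. Square stand: square pad, edges within 0.2 rad of the stand's (any of four ways round), then wide weight. Each within 10 mm of the stand's centre and 4 mm of its stacked height, tilt below 0.1 rad, below 0.02 m/s (horizontal distance between each of gauge_ring, round_pad, tall_weight and round_stand below 0.01 m and z of gauge_ring in the frame of round_stand between 0.016 and 0.024 m and angle between each of gauge_ring, round_pad, tall_weight, square_pad, wide_weight's own z axis and vertical below 0.1 rad and linear speed of each of gauge_ring, round_pad, tall_weight, square_pad, wide_weight below 0.02 m/s and z of round_pad in the frame of round_stand between 0.032 and 0.04 m and z of tall_weight in the frame of round_stand between 0.048 and 0.056 m and horizontal distance between each of square_pad, wide_weight and square_stand below 0.01 m and z of square_pad in the frame of square_stand between 0.016 and 0.024 m and z of wide_weight in the frame of square_stand between 0.032 and 0.04 m and (angle between the x axis of square_pad and the x axis of square_stand, either way round below 0.2 rad or angle between the x axis of square_pad and the y axis of square_stand, either way round below 0.2 rad)); the robot touches nothing.
It fails at once if the vial is pushed more than 20 mm from its place or tipped over (distance of vial_c from where it was at the start of the episode above 0.02 m or angle between vial_c's own z axis and vertical above 0.5 rad).
It fails at once if the white pot is pushed more than 20 mm from its place or tipped over (distance of grease_pot from where it was at the start of the episode above 0.02 m or angle between grease_pot's own z axis and vertical above 0.5 rad).
It fails at once if the brass coupling is pushed more than 20 mm from its place or tipped over (distance of brass_coupling from where it was at the start of the episode above 0.02 m or angle between brass_coupling's own z axis and vertical above 0.5 rad).
It also fails if it takes over 109 s, if anything falls off the work surface, if the arm or the gripper's body presses on something with over 40 N, if the wrist force passes 120 N, or if a joint passes its speed limit or range.

### The arm

A 6-joint arm with a two-finger parallel gripper is mounted at the origin on a cart in front of the work surface, level with it; the furniture and walls round the work are solid. World frame = base frame: x ahead of the robot, y to its left, z up, the work surface at z = 0. Lengths are in m, angles in rad, forces in N, time in s.
With the tool pointing down it reaches from about 0.375 to 0.975 m from the base axis. Payload 3.8 kg.
Tool frame: the origin (TCP) lies midway between the tips of the shut fingers; the grasp point (between the pads) lies 19 mm behind it; z points along the fingers, y is the direction in which the jaws open and shut (so a half turn about z gives the same grasp; the last joint's range is limited). The gripper opens to 85 mm and grips with 20 to 120 N. Pads are 22 mm wide; open, the fingers measure 114 mm over their backs; the gripper's body (76 mm by 85 mm) begins 54 mm behind the grasp point. The pads swing forward as they close: fully open they stand 13 mm farther back than shut.
Start: joints at [1.237, 0.264, 1.604, -0, 1.274, -0.037], TCP at [0.197, 0.645, 0.201] pointing down, gripper open.
Joint ranges: [-2.63, 2.63], [-0.94, 2.18], [0.31, 2.57], [-1.31, 4.45], [0, 2.66], [-2.55, 2.55]. Speed limits (rad/s): [2.57, 2.57, 3.14, 3.14, 3.14, 3.14].

### API

Orientations are given as a rotation vector (axis times angle).
In Python, from workcell import bot gives the robot as it stands.
- The arm moves only by the tool drive_tool, never from a script. Its argument "steps" is a list of rows, each a list of 2 entries, a list of its own where there are three numbers: the shift along the tool's x, y, z in mm, then the turn about the tool's z in degrees. In form: [[[dx, dy, dz], twist], ...]. A call has 1 to 8 rows; each row shifts and turns the commanded pose from where the row before left it, along the tool's axes as they then stand; what a row does not reach is not made up. A row lasts 1/12 s, in which the tool goes at most 41.7 mm and 7.16 degrees, less where a joint would pass 70% of its speed; a pose out of reach is approached as far as the arm can. A call is refused whole if a number of a shift passes 41.7 or a number of a turn 7.16, either way. A call with a gripper value outside its range is refused whole. "jaw" is the opening, from 0 (shut) to 1 (fully open), set as the call begins (left out, the last holds). The fingers move at their own pace and stop on an object; "force" is the grip in N (left out, the last holds). Time passes only in rows, so rows that do not move let the fingers close. It gives the time, the measured TCP pose, the force and the opening at its end, in the units of the state.
- bot.read_state(): the state, without advancing time (a new reading comes with each control period).
- bot.read_camera(name): name is "scene" or "side" or "wrist"; returns the picture (400x640x3 uint8, red, green, blue); there is no depth.
- bot.camera_info(name): a dict with "fx", "fy", "cx", "cy" (pixels), "position" and "attitude" of the camera in the world. Camera axes: x right, y down, z forward; pixel columns grow to the right and rows downward; lengths in m; the calibration is good to about 2 mm. A picture is of the moment at which its call begins: read the wrist's pose just before it. camera_info takes no time and is no camera call; for the wrist camera it gives the pose at the moment of the call.
- bot.finish_job(): hands the job in, once; it reports no verdict.
The state is a dict: "time": time; "q": joint angles; "joint_vel": joint speeds; "joint_torque": joint torques, N m; "tool_pos": TCP position; "tcp_rot": TCP orientation; "wrist_force": force on the tool from outside, world axes, zero at the start; "torque": the same for the moment, N m; "width": opening from 0.0 (shut) to 1.0 (fully open).
Only numpy, scipy, OpenCV 4.12 (cv2) and the standard library are available. Lean on these libraries where they do the work, as an engineer would, in place of code of your own. Each camera call takes 0.05 s, during which the arm holds its last target.

## Working session

There is one attempt and no reset: what is moved stays moved. The work goes in short steps, Python scripts to look and compute and a tool call to move; the robot and the scene stay as the last step left them, time stands still between calls to the robot, and variables do not carry over. Pictures are saved under pics/ and viewed, and the job is handed in when it is done.

Besides the shell and the picture viewer there is one more tool, called after "Call:" as a command line: name --argument value ..., lists and objects as JSON in quotes. drive_tool: Moves the arm, as the interface text tells. Its arguments: {"type":"object","properties":{"steps":{"type":"array","items":{"type":"array"}},"jaw":{"type":"number"},"force":{"type":"number"}},"required":["steps"]}

```bash
mkdir -p pics; ls; python3 - <<'E'
from workcell import bot
import cv2
s=bot.read_state();print(s)
for n in ("scene","side","wrist"):
    print(n,bot.camera_info(n))
    cv2.imwrite(f"pics/{n}0.png",bot.read_camera(n)[:,:,::-1])
E
```

```text
pics
{'time': 0.0, 'q': array([ 1.23708134e+00,  2.64735630e-01,  1.60537025e+00, -2.58502969e-05,
        1.27369743e+00, -3.69515997e-02]), 'joint_vel': array([-6.54897339e-04, -5.59980964e-04,  7.87162427e-04,  9.72736800e-04,
        5.94278882e-06, -2.79282239e-03]), 'joint_torque': array([-1.21344932e-03, -5.15108049e+01, -3.67312753e+01,  1.35652235e-04,
        1.28166599e-02, -1.26613438e-05]), 'tool_pos': array([0.19717154, 0.6447297 , 0.19987593]), 'tcp_rot': array([-0.46437744, -3.10669269,  0.00341976]), 'wrist_force': array([ 0.82788944, -0.21833434, -0.11659272]), 'torque': array([ 0.01913945,  0.03884904, -0.00969306]), 'width': 1.0004461918496799}
scene {'fx': 484.0705517707498, 'fy': 484.0705517707498, 'cx': 318.4754759916061, 'cy': 204.38415974254053, 'position': array([-0.13781635, -0.77194988,  0.4935203 ]), 'attitude': array([-1.93719844,  0.63516426, -0.43328984])}
side {'fx': 435.7841878994702, 'fy': 435.7841878994702, 'cx': 316.8588439849818, 'cy': 196.83828512460798, 'position': array([ 0.1364317 , -0.38374985,  0.97376543]), 'attitude': array([-2.52508184,  0.96923877, -0.20871609])}
wrist {'fx': 297.09542160456914, 'fy': 297.09542160456914, 'cx': 318.00638083469244, 'cy': 191.7037047012333, 'position': array([0.13364257, 0.66412819, 0.37126748]), 'attitude': array([2.34443175, 1.73468953, 0.23027981])}
```

View pics/scene0.png

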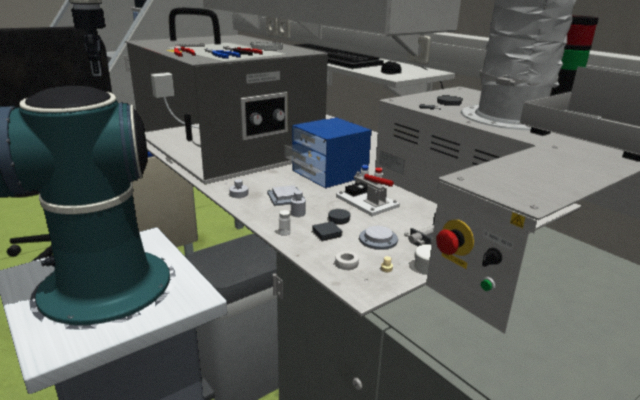

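View pics/side0.png

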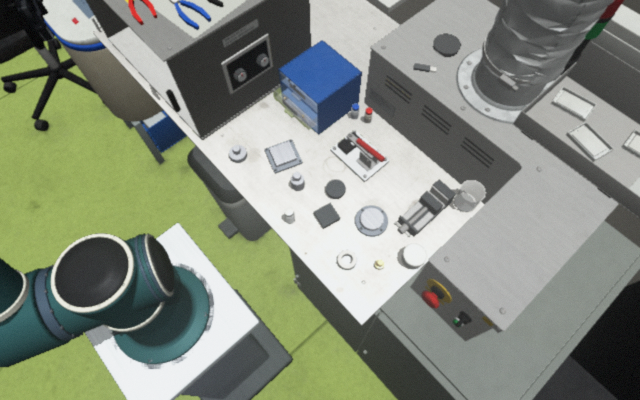

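View pics/wrist0.png

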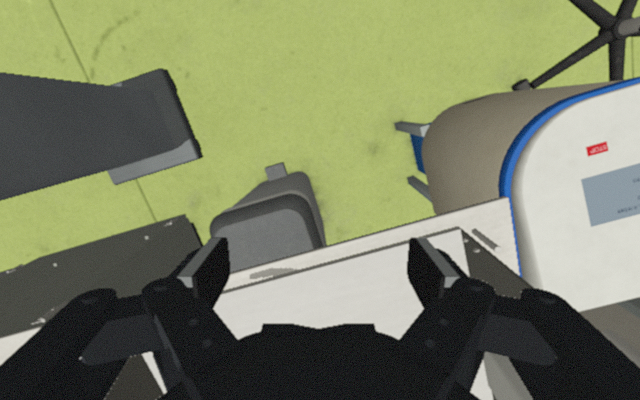

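The side view shows the wide weight (237,153), tall weight (297,180), vial (288,215), square stand (283,155), round pad (335,189), square pad (326,214), round stand (371,220), ring (346,259), brass coupling (379,264) and pot (411,256).

```bash
cat > h.py <<'E'
import numpy as np, cv2
from scipy.spatial.transform import Rotation as R
from workcell import bot
def ray(ci,u,v,z):
    d=R.from_rotvec(ci["attitude"]).apply([(u-ci["cx"])/ci["fx"],(v-ci["cy"])/ci["fy"],1])
    p=ci["position"]; return p+d*(z-p[2])/d[2]
def proj(ci,P):
    c=R.from_rotvec(ci["attitude"]).inv().apply(np.array(P)-ci["position"])
    return ci["fx"]*c[0]/c[2]+ci["cx"],ci["fy"]*c[1]/c[2]+ci["cy"]
E
python3 - <<'E'
from h import *
ci=bot.camera_info("side"); cs=bot.camera_info("scene")
for n,u,v,z in [("wide",237,149,.034),("tall",297,177,.05),("vial",288,213,.03),("sqst",283,154,.02),("rpad",335,188,.016),("spad",326,214,.016),("rst",371,219,.02),("ring",346,258,.016),("brass",379,264,.015),("pot",411,254,.036)]:
    P=ray(ci,u,v,z);print(n,P.round(3),np.hypot(*P[:2]).round(3),np.round(proj(cs,P)))
a=cv2.imread("pics/side0.png")[120:290,200:450];cv2.imwrite("pics/sidez.png",cv2.resize(a,None,fx=3.2,fy=3.2,interpolation=2))
a=cv2.imread("pics/scene0.png")[165:285,210:450];cv2.imwrite("pics/scenez.png",cv2.resize(a,None,fx=3.3,fy=3.3,interpolation=2))
E
```

```text
wide [0.375 0.204 0.034] 0.427 [240. 183.]
tall [0.43  0.032 0.05 ] 0.431 [299. 196.]
vial [ 0.357 -0.018  0.03 ] 0.358 [284. 221.]
sqst [0.457 0.121 0.02 ] 0.472 [287. 192.]
rpad [ 0.49  -0.039  0.016] 0.492 [340. 214.]
spad [ 0.426 -0.076  0.016] 0.433 [327. 228.]
rst [ 0.496 -0.158  0.02 ] 0.52 [379. 233.]
ring [ 0.386 -0.188  0.016] 0.429 [347. 257.]
brass [ 0.432 -0.248  0.015] 0.498 [387. 264.]
pot [ 0.496 -0.283  0.036] 0.571 [426. 252.]
```

View pics/sidez.png

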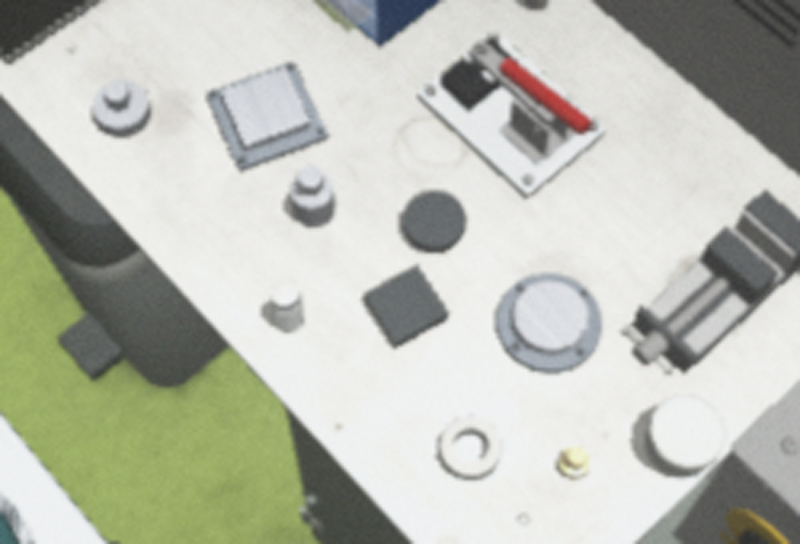

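View pics/scenez.png

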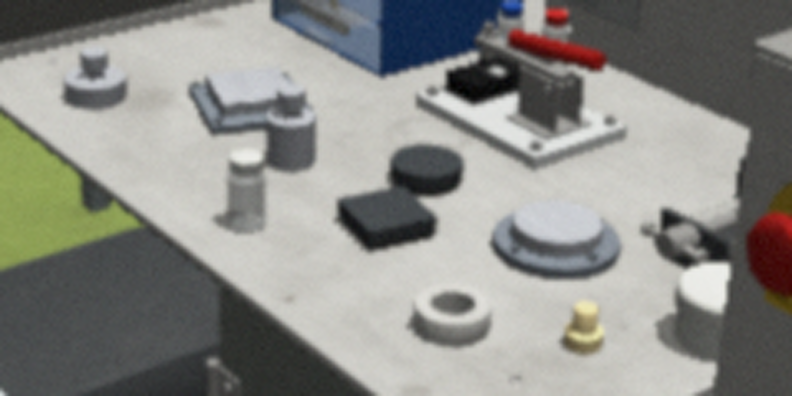

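```bash
python3 - <<'E'
from h import *
ci=bot.camera_info("side"); cs=bot.camera_info("scene")
for n,c,u,v in [("cab side",ci,203,137),("cab scene",cs,205,178),("cab right bottom scene",cs,327,160),("edge",cs,130,132),("cab far bottom",cs,188,163),("edge side",ci,100,22),("edge side2",ci,280,245),("wt right",ci,360,320),("side cab L",ci,112,25)]:
    print(n,ray(c,u,v,0).round(3))
# height of cabinet corner
for z in (.15,.2,.25,.3): print(z,ray(ci,168,50,z).round(3), ray(cs,198,53,z).round(3))
E
python3 - <<'E'
import cv2,numpy as np
a=cv2.imread("pics/wrist0.png")
E
```

```text
cab side [0.339 0.316 0.   ]
cab scene [0.352 0.357 0.   ]
cab right bottom scene [0.71  0.287 0.   ]
edge [0.321 0.876 0.   ]
cab far bottom [0.361 0.488 0.   ]
edge side [ 0.349  0.886 -0.   ]
edge side2 [ 0.297 -0.057  0.   ]
wt right [ 0.316 -0.307  0.   ]
side cab L [0.371 0.849 0.   ]
0.15 [0.395 0.485 0.15 ] [0.851 1.468 0.15 ]
0.2 [0.379 0.432 0.2  ] [0.707 1.142 0.2  ]
0.25 [0.363 0.38  0.25 ] [0.563 0.816 0.25 ]
0.3 [0.348 0.327 0.3  ] [0.419 0.49  0.3  ]
```

Call:
drive_tool --steps '[[[-15,-38,0],0],[[-15,-38,0],0],[[-15,-38,0],0],[[-15,-38,0],0],[[-15,-38,0],0],[[-15,-38,0],0],[[-15,-38,0],0]]'

```text
time: 0.73
tool_pos: [0.2196, 0.3583, 0.2006]
tcp_rot: [-0.463, -3.107, 0.001]
wrist_force: [0.8, -0.2, 0.2]
width: 0.998
```

```bash
cat >> h.py <<'E'
def plan(x,y,z,yaw=None):
    """shift in tool axes (mm) to world target; yaw=world angle of tool y axis mod pi (deg)"""
    s=bot.read_state();r=R.from_rotvec(s["tcp_rot"]);m=r.as_matrix()
    d=np.array([x,y,z])-s["tool_pos"]
    yn=np.degrees(np.arctan2(m[1,1],m[0,1]))
    sh=r.inv().apply(d)*1000
    print("t",round(s["time"],2),"tcp",s["tool_pos"].round(4),"tilt",np.degrees(np.arccos(-m[2,2])).round(2),"yawY",yn.round(1),"q6",s["q"][5].round(2),"w",s["width"].round(3),"F",s["wrist_force"].round(1))
    print(" shift mm",sh.round(1),"xy rows",(np.linalg.norm(sh[:2])/41).round(2))
    if yaw is not None:
        t=-((yaw-yn+90)%180-90)  # tool z down: +twist turns yaw negative
        a=np.radians(t); c,si=np.cos(a),np.sin(a)
        print(" twist deg",round(t,1)," shift after twist",np.array([c*sh[0]+si*sh[1],-si*sh[0]+c*sh[1],sh[2]]).round(1))
def snap(n,name):
    ci=bot.camera_info(n); a=bot.read_camera(n)[:,:,::-1].copy(); cv2.imwrite(f"pics/{name}.png",a); return ci,a
E
python3 -c "
from h import *
plan(.38,.1,.2,0); print(bot.read_state()['q'].round(3))"
```

```text
Traceback (most recent call last):
  File "h.py", line 16, in plan
    print("t",round(s["time"],2),"tcp",s["tool_pos"].round(4),"tilt",np.degrees(np.arccos(-m[2,2])).round(2),"yawY",yn.round(1),"q6",s["q"][5].round(2),"w",s["width"].round(3),"F",s["wrist_force"].round(1))
                                                                                                                                                            ^^^^^^^^^^^^^^^^
AttributeError: 'float' object has no attribute 'round'
```

```bash
sed -i 's/s\["width"\].round(3)/round(float(s["width"]),3)/' h.py
python3 -c "
from h import *
plan(.39,.09,.2,90); print(bot.read_state()['q'].round(3))"
```

```text
t 0.73 tcp [0.2196 0.3583 0.2006] tilt 0.04 yawY 73.0 q6 -0.31 w 0.998 F [ 0.8 -0.2  0.2]
 shift mm [-241.3 -206.9    0.8] xy rows 7.75
 twist deg -17.0  shift after twist [-170.4 -268.3    0.8]
[ 0.962 -0.237  2.112 -0.     1.267 -0.313]
```

Call:
drive_tool --steps '[[[-30,-26,0],0],[[-30,-26,0],0],[[-30,-26,0],0],[[-30,-26,0],0],[[-30,-26,0],0],[[-30,-26,0],0],[[-30,-26,0],0],[[-30,-25,0],0]]'

```text
time: 1.4
tool_pos: [0.3893, 0.0903, 0.2012]
tcp_rot: [0.465, 3.106, 0.0]
wrist_force: [0.2, 0.3, 0.4]
width: 0.999
```

```bash

python3 -c "
from h import *
plan(.39,-.188,.2,90); print(bot.read_state()['q'].round(3));snap('wrist','w1')"
```

```text
t 1.4 tcp [0.3893 0.0903 0.2012] tilt 0.04 yawY 73.0 q6 -1.11 w 0.999 F [0.2 0.3 0.4]
 shift mm [ -82.1 -265.9    1.2] xy rows 6.79
 twist deg -17.0  shift after twist [  -0.7 -278.3    1.2]
[ 0.165 -0.283  2.146  0.     1.278 -1.108]
```

View pics/w1.png

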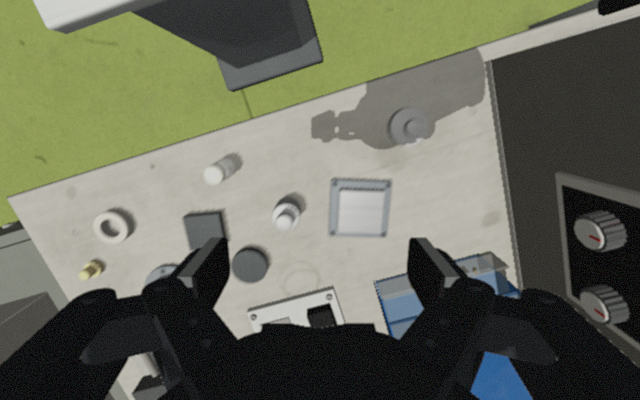

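```bash

python3 -c "
from h import *
a=cv2.imread('pics/w1.png')[100:290,85:275];cv2.imwrite('pics/w1a.png',cv2.resize(a,None,fx=3,fy=3,interpolation=2))
a=cv2.imread('pics/w1.png')[95:275,260:450];cv2.imwrite('pics/w1b.png',cv2.resize(a,None,fx=3,fy=3,interpolation=2))"
```

```text
(no output)
```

View pics/w1a.png

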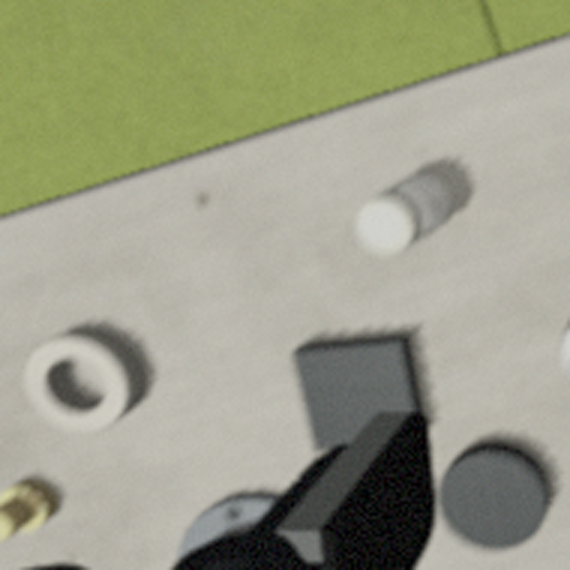

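View pics/w1b.png

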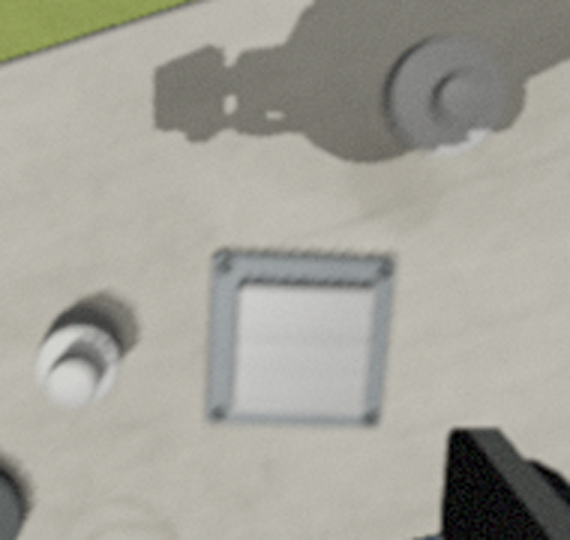

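```bash

cat > m1.py <<'E'
from h import *
import sys
ci=bot.camera_info("wrist"); cd=bot.camera_info("side")
A=lambda u,v:(85+u/3,100+v/3); B=lambda u,v:(260+u/3,95+v/3)
def S(u,v): return (200+u/3.2,120+v/3.2)
for n,p,z,s in [("wideknob",B(464,96),.036,S(118,92)),("widedisc",B(450,97),.018,None),("tallknob",B(75,381),.053,S(310,178)),("tallbody",B(77,363),.036,None),("ring",A(80,382),.016,S(470,447)),("rpad",A(497,495),.016,S(433,220)),("vial",A(387,225),.05,S(287,295)),("rst",None,.02,S(551,313)),("spad",None,.016,S(405,304)),("pot",None,.036,S(683,435))]:
    print(n, ray(ci,*p,z).round(4) if p else "", ray(cd,*s,z).round(4) if s else "")
top=np.array([ray(ci,*B(u,v),.02) for u,v in [(238,285),(376,286),(370,420),(233,415)]])
base=np.array([ray(ci,*B(u,v),.009) for u,v in [(215,250),(397,252),(378,424),(208,422)]])
for q in (top,base):
    e=np.roll(q,-1,0)-q; print("sq",q.mean(0).round(4),np.linalg.norm(e,axis=1).round(3),(np.degrees(np.arctan2(e[:,1],e[:,0]))%90).round(1))
pt=np.array([ray(cd,*S(u,v),.02) for u,v in [(220,92),(283,67),(310,125),(250,148)]])
pd=np.array([ray(cd,*S(u,v),.016) for u,v in [(365,300),(416,267),(447,310),(396,345)]])
for q in (pt,pd):
    e=np.roll(q,-1,0)-q; print("side sq",q.mean(0).round(4),np.linalg.norm(e,axis=1).round(3),(np.degrees(np.arctan2(e[:,1],e[:,0]))%90).round(1))
e=ray(ci,*A(408,340),.016)-ray(ci,*A(300,352),.016);print("spad edge",np.linalg.norm(e).round(4),np.degrees(np.arctan2(e[1],e[0]))%90)
E
python3 m1.py
```

```text
wideknob [0.3791 0.1997 0.036 ] [0.3745 0.2032 0.036 ]
widedisc [0.3805 0.1995 0.018 ] 
tallknob [0.4372 0.0299 0.053 ] [0.4312 0.034  0.053 ]
tallbody [0.4359 0.0292 0.036 ] 
ring [ 0.3904 -0.1955  0.016 ] [ 0.3849 -0.1921  0.016 ]
rpad [ 0.4943 -0.0428  0.016 ] [ 0.4893 -0.041   0.016 ]
vial [ 0.362  -0.0281  0.05  ] [ 0.3567 -0.0268  0.05  ]
rst  [ 0.4999 -0.1581  0.02  ]
spad  [ 0.4256 -0.0787  0.016 ]
pot  [ 0.4964 -0.2896  0.036 ]
sq [0.4648 0.1179 0.02  ] [0.057 0.059 0.059 0.058] [72.3 73.7 70.6 71.7]
sq [0.4625 0.1179 0.009 ] [0.076 0.078 0.075 0.078] [72.1 70.4 72.1 71.1]
side sq [0.4574 0.1216 0.02  ] [0.055 0.06  0.051 0.058] [73.3 70.9 72.  74.8]
side sq [ 0.4255 -0.08    0.016 ] [0.047 0.042 0.047 0.043] [83.3 80.6 84.3 80.4]
spad edge 0.0469 79.4338483717586
```

```bash

python3 -c "
from h import *
plan(.46,-.15,.2)"
```

```text
t 1.45 tcp [0.3932 0.0845 0.2016] tilt 0.38 yawY 72.7 q6 -1.11 w 1.0 F [ 3.  -3.6  0.2]
 shift mm [-133.4 -204.1    3. ] xy rows 5.95
```

Call:
drive_tool --steps '[[[-22,-34,0],0],[[-22,-34,0],0],[[-22,-34,0],0],[[-22,-34,0],0],[[-22,-34,0],0],[[-22,-34,0],0],[[0,0,0],0],[[0,0,0],0]]'

```text
time: 2.12
tool_pos: [0.4554, -0.1429, 0.2007]
tcp_rot: [-0.471, -3.105, -0.001]
wrist_force: [0.9, -0.0, -0.8]
width: 1.0
```

```bash
sed -i 's/cv2.imwrite(f"pics\/{name}.png",a); return/cv2.imwrite(f"pics\/{name}.png",a); import pickle; pickle.dump(ci,open(f"pics\/{name}.pkl","wb")); return/' h.py
python3 -c "
from h import *
plan(.39,-.19,.15);snap('wrist','w2');plan(.39,-.19,.15)"
```

```text
t 2.12 tcp [ 0.4554 -0.1429  0.2007] tilt 0.07 yawY 72.8 q6 -1.63 w 1.0 F [ 0.9 -0.  -0.8]
 shift mm [ 48.5 -64.4  50.8] xy rows 1.97
t 2.17 tcp [ 0.4551 -0.1415  0.2006] tilt 0.1 yawY 72.9 q6 -1.63 w 1.001 F [-0.2  0.5 -0.2]
 shift mm [ 47.8 -65.5  50.7] xy rows 1.98
```

View pics/w2.png

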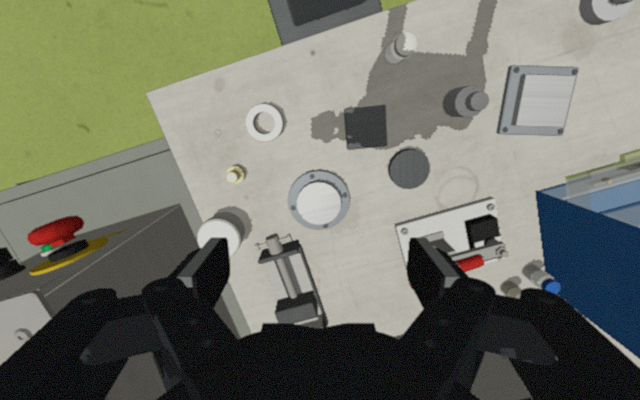

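```bash

python3 -c "
from h import *
a=cv2.imread('pics/w2.png')
cv2.imwrite('pics/w2a.png',cv2.resize(a[90:250,220:440],None,fx=3.5,fy=3.5,interpolation=2))
cv2.imwrite('pics/w2b.png',cv2.resize(a[20:150,380:590],None,fx=3.5,fy=3.5,interpolation=2))"
```

```text
(no output)
```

View pics/w2a.png

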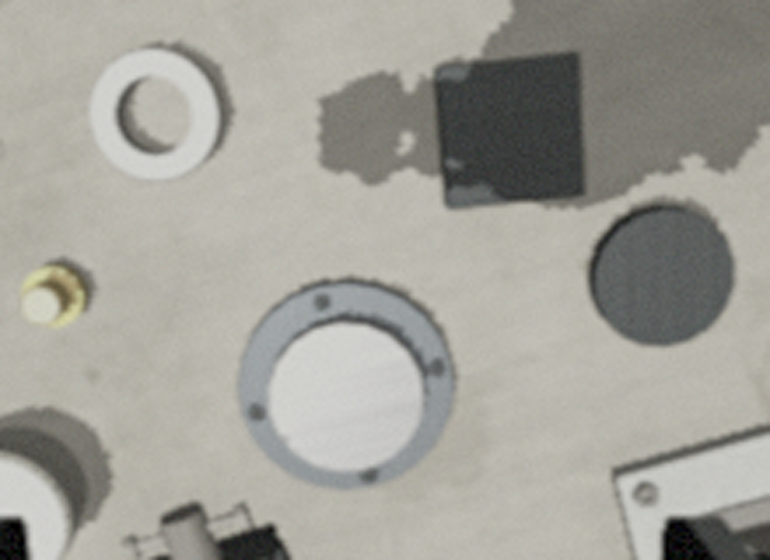

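View pics/w2b.png

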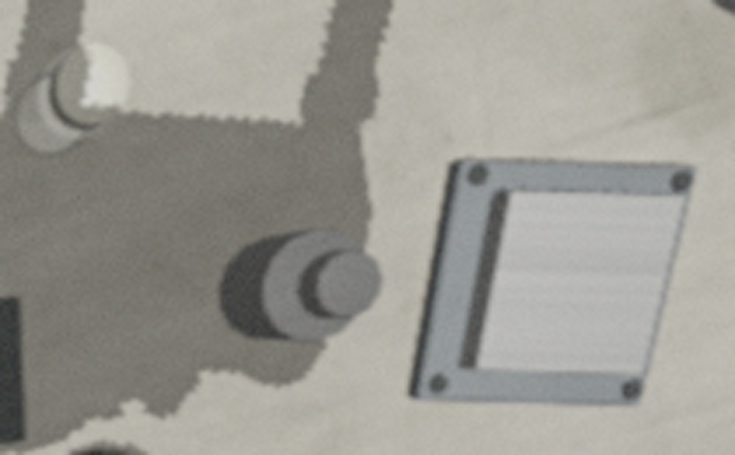

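```bash

cat > m2.py <<'E'
from h import *
import pickle
ci=pickle.load(open("pics/w2.pkl","rb"))
A=lambda u,v:(220+u/3.5,90+v/3.5); B=lambda u,v:(380+u/3.5,20+v/3.5)
for n,p,z in [("ring",A(156,113),.016),("ringL",A(90,113),.016),("ringR",A(222,113),.016),("rpad",A(663,275),.016),("rpL",A(592,275),.016),("rpR",A(734,275),.016),("rst",A(347,398),.02),("rsL",A(268,398),.02),("rsR",A(426,398),.02),("rbase",A(347,384),.009),("tallknob",B(347,284),.055),("tallbody",B(315,285),.036),("brass",A(42,305),.025),("vial",B(92,87),.05)]:
    print(n, ray(ci,*p,z).round(4))
def sq(P,f,z):
    q=np.array([ray(ci,*f(*p),z) for p in P]); e=np.roll(q,-1,0)-q; print("sq",q.mean(0).round(4),np.linalg.norm(e,axis=1).round(3),(np.degrees(np.arctan2(e[:,1],e[:,0]))%90).round(1))
sq([(436,67),(579,53),(584,194),(447,208)],A,.016)
sq([(508,192),(690,194),(642,375),(475,367)],B,.02)
sq([(460,158),(695,164),(640,404),(412,396)],B,.009)
E
python3 m2.py
```

```text
ring [ 0.386  -0.1873  0.016 ]
ringL [ 0.3794 -0.2083  0.016 ]
ringR [ 0.3925 -0.1663  0.016 ]
rpad [ 0.4899 -0.0378  0.016 ]
rpL [ 0.4826 -0.0613  0.016 ]
rpR [ 0.4972 -0.0142  0.016 ]
rst [ 0.4989 -0.1556  0.02  ]
rsL [ 0.4906 -0.1823  0.02  ]
rsR [ 0.5072 -0.1288  0.02  ]
rbase [ 0.4971 -0.155   0.009 ]
tallknob [0.4319 0.0361 0.055 ]
tallbody [0.4316 0.0362 0.036 ]
brass [ 0.4347 -0.2447  0.025 ]
vial [ 0.3579 -0.0217  0.05  ]
sq [ 0.4271 -0.0756  0.016 ] [0.047 0.046 0.047 0.047] [78.1 78.3 78.6 78.7]
sq [0.4585 0.1254 0.02  ] [0.058 0.056 0.056 0.054] [72.2 69.7 70.1 71.7]
sq [0.4579 0.1245 0.009 ] [0.077 0.077 0.079 0.076] [71.4 71.8 70.8 70.1]
```

```bash

python3 -c "
from h import *
plan(.386,-.189,.1)"
```

```text
t 2.17 tcp [ 0.4551 -0.1415  0.2006] tilt 0.1 yawY 72.9 q6 -1.63 w 1.001 F [-0.2  0.5 -0.2]
 shift mm [ 51.9 -65.8 100.7] xy rows 2.04
```

Call:
drive_tool --steps '[[[17,-22,33],0],[[17,-22,33],0],[[17,-22,33],0],[[0,0,0],0],[[0,0,0],0],[[0,0,0],0]]' --jaw 0.78 --force 40

```text
time: 2.67
tool_pos: [0.3906, -0.1869, 0.1062]
tcp_rot: [0.463, 3.106, 0.0]
wrist_force: [0.1, 0.6, 1.7]
width: 0.779
```

```bash

python3 -c "
from h import *
plan(.386,-.189,.002);snap('wrist','w3');snap('side','s3');plan(.386,-.189,.002)"
```

```text
t 2.67 tcp [ 0.3906 -0.1869  0.1062] tilt 0.08 yawY 73.1 q6 -1.78 w 0.779 F [0.1 0.6 1.7]
 shift mm [  3.9  -3.3 104.2] xy rows 0.12
t 2.77 tcp [ 0.3922 -0.1879  0.1077] tilt 0.25 yawY 73.1 q6 -1.78 w 0.782 F [-0.  -0.2 -0.2]
 shift mm [  6.1  -2.9 105.7] xy rows 0.16
```

View pics/w3.png

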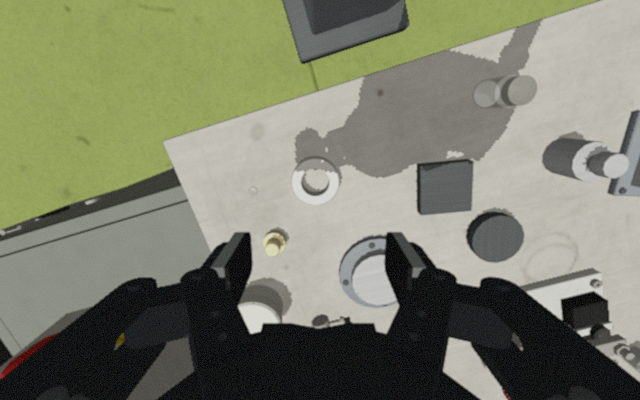

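View pics/s3.png

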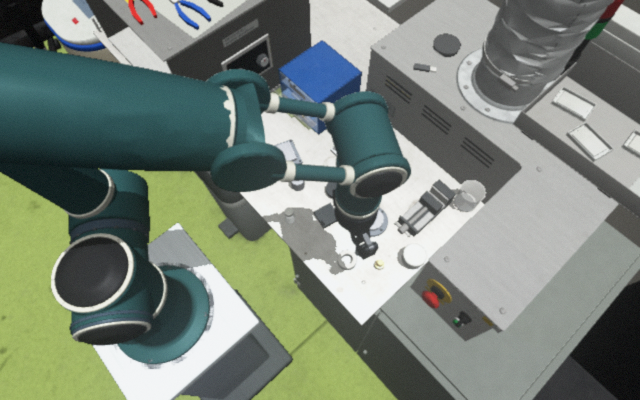

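```bash

python3 - <<'E'
from h import *
import pickle
a=cv2.imread('pics/w3.png'); ci=pickle.load(open("pics/w3.pkl","rb"))
g=cv2.cvtColor(a,cv2.COLOR_BGR2GRAY); m=np.zeros_like(g); m[145:220,280:350]=(g[145:220,280:350]>195)*255
c=max(cv2.findContours(m,0,2)[0],key=cv2.contourArea); e=cv2.fitEllipse(c);print(e)
print(ray(ci,*e[0],.016), ray(ci,316,182,.016))
E
```

```text
((314.3451843261719, 184.4706573486328), (36.31753921508789, 42.22830581665039), 88.72988891601562)
[ 0.38803593 -0.19023021  0.016     ] [ 0.38627238 -0.1881197   0.016     ]
```

Call:
drive_tool --steps '[[[5,-2,30],0],[[1,0,30],0],[[0,0,25],0],[[0,0,10],0],[[0,0,5],0],[[0,0,0],0],[[0,0,0],0]]'

```text
time: 3.35
tool_pos: [0.3853, -0.1887, 0.007]
tcp_rot: [0.463, 3.105, -0.001]
wrist_force: [-0.6, -0.8, -0.7]
width: 0.781
```

```bash

python3 -c "
from h import *
plan(.3865,-.1885,.002)"
```

```text
t 3.35 tcp [ 0.3853 -0.1887  0.007 ] tilt 0.15 yawY 73.0 q6 -1.79 w 0.781 F [-0.6 -0.8 -0.7]
 shift mm [-1.1  0.6  5. ] xy rows 0.03
```

Call:
drive_tool --steps '[[[-1,0,5],0],[[0,0,0],0]]'

```text
time: 3.52
tool_pos: [0.3858, -0.189, 0.0015]
tcp_rot: [0.464, 3.105, -0.001]
wrist_force: [0.3, 0.7, 0.4]
width: 0.784
```

Call:
drive_tool --steps '[[[0,0,0],0],[[0,0,0],0],[[0,0,0],0],[[0,0,0],0],[[0,0,0],0],[[0,0,0],0]]' --jaw 0

```text
time: 4.02
tool_pos: [0.3845, -0.1884, 0.0006]
tcp_rot: [0.465, 3.107, -0.0]
wrist_force: [-0.4, 0.3, -0.1]
width: -0.005
```

```bash

python3 -c "
from h import *
plan(.498,-.157,.1)"
```

```text
t 4.02 tcp [ 0.3845 -0.1884  0.0006] tilt 0.01 yawY 73.0 q6 -1.79 w -0.005 F [-0.4  0.3 -0.1]
 shift mm [-99.4  63.3 -99.4] xy rows 2.87
```

```bash

python3 -c "
from h import *
snap('wrist','w4');ci,a=snap('scene','c4');cv2.imwrite('pics/c4z.png',cv2.resize(a[180:290,270:450],None,fx=4,fy=4,interpolation=2))"
```

```text
(no output)
```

View pics/w4.png

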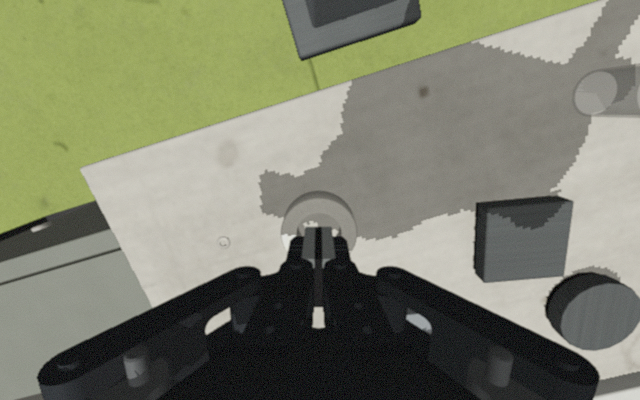

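View pics/c4z.png

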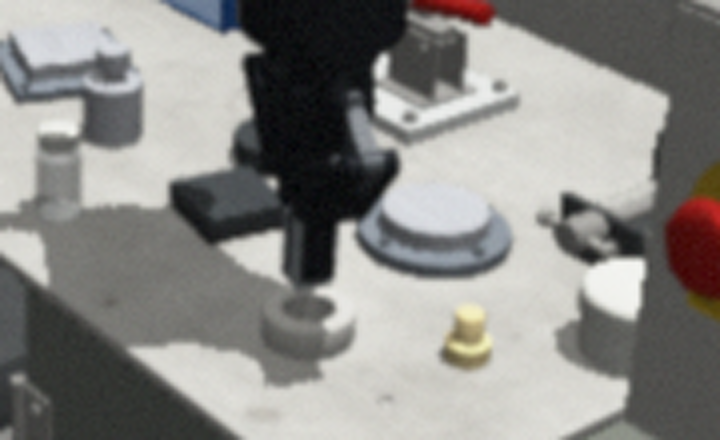

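```bash

python3 -c "
from h import *
cs=bot.camera_info('scene')
for z in (0,.016,.02,.03): print(z,proj(cs,(.3845,-.1884,z)),proj(cs,(.388,-.19,z)))
import pickle
for n in ('wrist',):
  ci=pickle.load(open('pics/w4.pkl','rb'))
  for P in [(.3845,-.1884,0),(.3845,-.1884,.019),(.3845,-.1884,.016)]: print(proj(ci,P))
  print(ray(ci,319,228,.016))
"
```

```text
0 (np.float64(346.43992371733594), np.float64(264.7544447199549)) (np.float64(348.3962411060026), np.float64(264.5544668657259))
0.016 (np.float64(346.8425790512563), np.float64(257.5143356000338)) (np.float64(348.8132063270717), np.float64(257.3191637178791))
0.02 (np.float64(346.9441884398015), np.float64(255.68730637999664)) (np.float64(348.9184259370567), np.float64(255.49336209973106))
0.03 (np.float64(347.19989005722704), np.float64(251.08955873742514)) (np.float64(349.1832112100528), np.float64(250.89873016784054))
(np.float64(318.9583908439556), np.float64(221.9634006135219))
(np.float64(319.05025625310856), np.float64(234.35924891574967))
(np.float64(319.0344184675081), np.float64(232.22217915732023))
[ 0.38204537 -0.18767101  0.016     ]
```

```bash

python3 -c "
from h import *
import pickle
cs=bot.camera_info('scene');ci=pickle.load(open('pics/w4.pkl','rb'))
for z in (0,.01,.02,.03,.04,.05): print(z,ray(cs,347.5,250,z).round(4),ray(ci,319,228,z).round(4))
a=cv2.imread('pics/w4.png');cv2.imwrite('pics/w4z.png',cv2.resize(a[170:330,230:410],None,fx=4,fy=4,interpolation=2))
"
```

```text
0 [ 0.4215 -0.1477  0.    ] [ 0.3883 -0.1895  0.    ]
0.01 [ 0.4102 -0.1604  0.01  ] [ 0.3844 -0.1884  0.01  ]
0.02 [ 0.3989 -0.173   0.02  ] [ 0.3805 -0.1872  0.02  ]
0.03 [ 0.3875 -0.1857  0.03  ] [ 0.3765 -0.186   0.03  ]
0.04 [ 0.3762 -0.1983  0.04  ] [ 0.3726 -0.1849  0.04  ]
0.05 [ 0.3649 -0.211   0.05  ] [ 0.3687 -0.1837  0.05  ]
```

View pics/w4z.png

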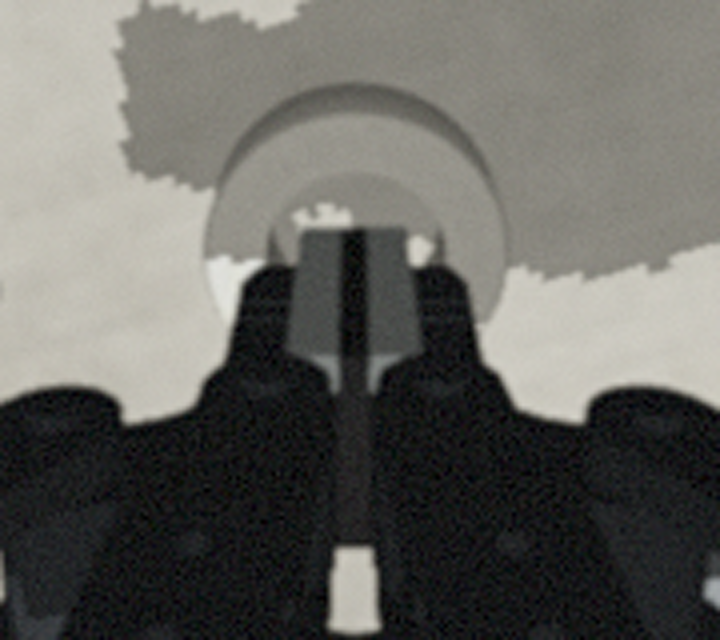

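```bash

python3 -c "
from h import *
import pickle
cs=bot.camera_info('scene');cd=bot.camera_info('side')
print(proj(cs,(.1972,.6447,.2)),proj(cs,(.1972,.6447,.23)));print(proj(cd,(.3915,-.1875,.107)),proj(cd,(.3915,-.1875,.137)))
a=cv2.imread('pics/scene0.png');cv2.imwrite('pics/z1.png',cv2.resize(a[0:110,50:150],None,fx=5,fy=5,interpolation=2))
a=cv2.imread('pics/s3.png');cv2.imwrite('pics/z2.png',cv2.resize(a[200:290,310:410],None,fx=5,fy=5,interpolation=2))
ci,a=snap('side','s4');cv2.imwrite('pics/z3.png',cv2.resize(a[200:290,310:410],None,fx=5,fy=5,interpolation=2))
print(bot.read_state()['tool_pos'], proj(cd,(.3845,-.1884,.001)),proj(cd,(.3845,-.1884,.031)))
"
```

```text
(np.float64(101.0840833239437), np.float64(89.18114204288058)) (np.float64(99.21258915805728), np.float64(78.04170885737807))
(np.float64(349.8207024609618), np.float64(242.711393393879)) (np.float64(350.6450144277298), np.float64(237.6434501611331))
[ 0.38443244 -0.18842022  0.00056987] (np.float64(345.3375460175208), np.float64(260.6775091858327)) (np.float64(345.96104023816497), np.float64(256.5811280675044))
```

View pics/z1.png

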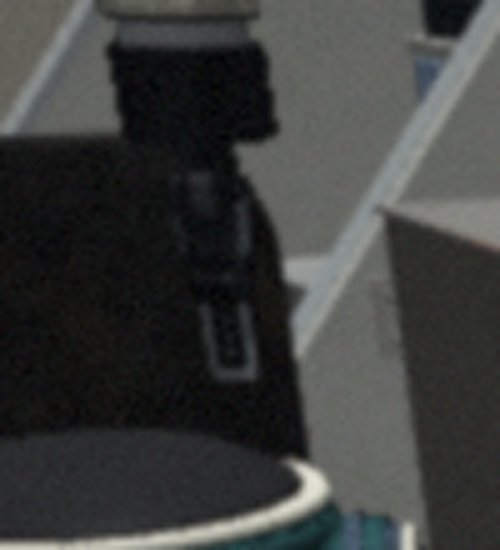

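View pics/z2.png

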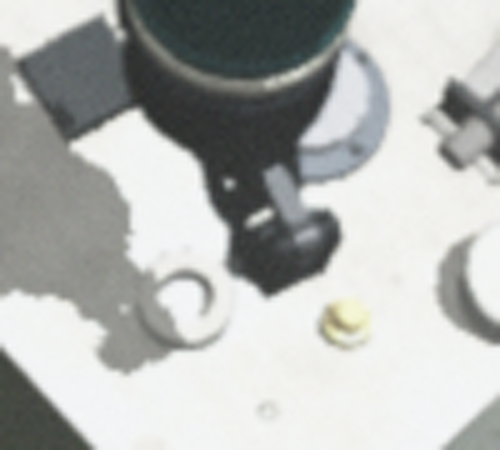

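View pics/z3.png

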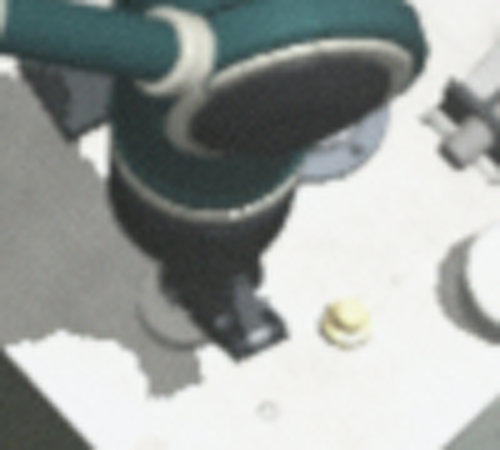

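Call:
drive_tool --steps '[[[0,0,0],0],[[0,0,0],0],[[0,0,0],0],[[0,0,8],0],[[0,0,8],0],[[0,0,6],0],[[0,0,0],0],[[0,0,0],0]]' --jaw 0.78

```text
time: 4.83
tool_pos: [0.3835, -0.1879, -0.0224]
tcp_rot: [-0.464, -3.105, -0.001]
wrist_force: [0.6, 0.6, 0.2]
width: 0.779
```

```bash

python3 -c "
from h import *
plan(.386,-.189,-.03)
ci,a=snap('scene','c5');cv2.imwrite('pics/c5z.png',cv2.resize(a[180:290,270:450],None,fx=4,fy=4,interpolation=2))
ci,a=snap('wrist','w5');cv2.imwrite('pics/w5z.png',cv2.resize(a[150:330,200:440],None,fx=3,fy=3,interpolation=2))"
```

```text
t 4.83 tcp [ 0.3835 -0.1879 -0.0224] tilt 0.14 yawY 73.0 q6 -1.79 w 0.779 F [0.6 0.6 0.2]
 shift mm [-2.7 -0.4  7.6] xy rows 0.07
```

View pics/c5z.png

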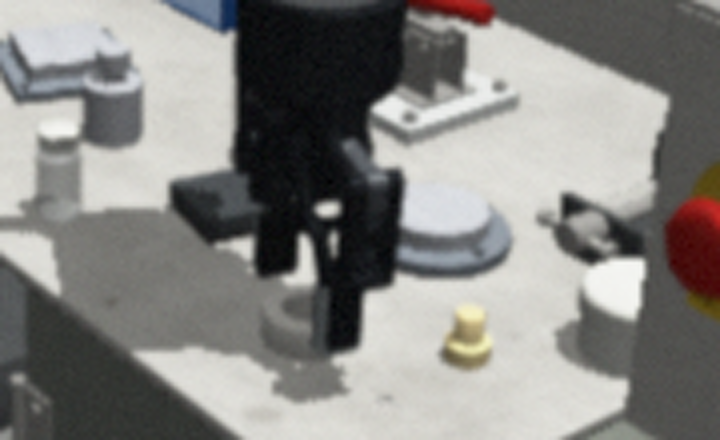

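View pics/w5z.png

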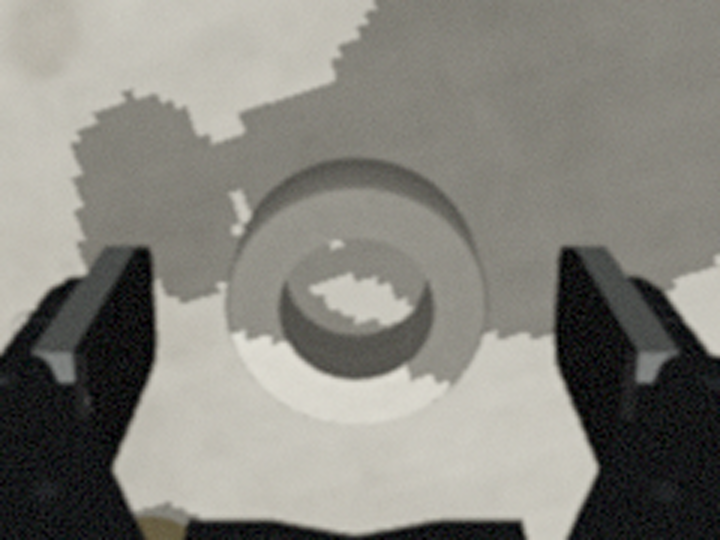

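Call:
drive_tool --steps '[[[-1,0,5],0],[[-1,0,4],0],[[0,0,0],0],[[0,0,0],0]]'

```text
time: 5.27
tool_pos: [0.3861, -0.1888, -0.0307]
tcp_rot: [-0.464, -3.106, -0.0]
wrist_force: [0.5, -1.0, -0.3]
width: 0.78
```

Call:
drive_tool --steps '[[[0,0,0],0],[[0,0,0],0],[[0,0,0],0],[[0,0,0],0],[[0,0,0],0],[[0,0,0],0]]' --jaw 0

```text
time: 5.77
tool_pos: [0.3866, -0.1892, -0.0301]
tcp_rot: [0.464, 3.107, -0.0]
wrist_force: [-0.9, 0.3, 5.1]
width: 0.497
```

```bash

python3 -c "
from h import *
plan(.498,-.157,.1)
ci,a=snap('wrist','w6');cv2.imwrite('pics/w6z.png',cv2.resize(a[150:330,200:440],None,fx=3,fy=3,interpolation=2))"
```

```text
t 5.77 tcp [ 0.3866 -0.1892 -0.0301] tilt 0.03 yawY 73.0 q6 -1.79 w 0.497 F [-0.9  0.3  5.1]
 shift mm [ -97.2   63.3 -130. ] xy rows 2.83
```

View pics/w6z.png

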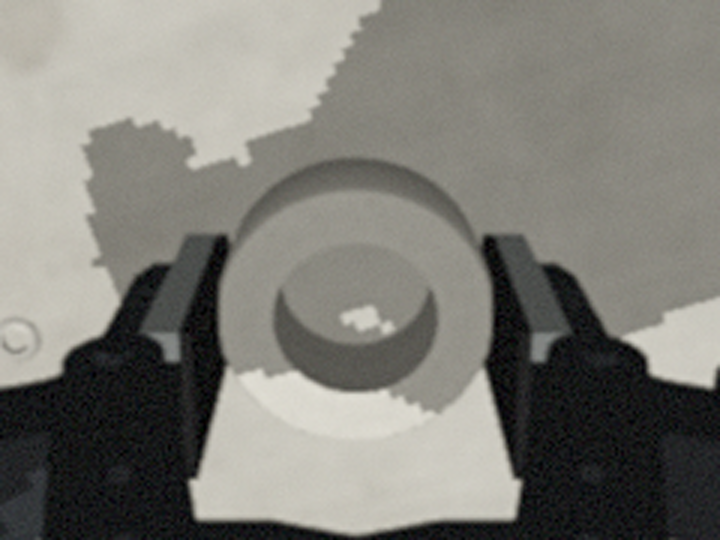

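Call:
drive_tool --steps '[[[0,0,-20],0],[[0,0,-35],0],[[-33,21,-25],0],[[-33,21,0],0],[[-32,21,0],0],[[0,0,0],0],[[0,0,0],0],[[0,0,0],0]]'

```text
time: 6.48
tool_pos: [0.4935, -0.158, 0.0459]
tcp_rot: [-0.463, -3.105, -0.001]
wrist_force: [0.0, 0.0, 0.1]
width: 0.494
```

```bash

python3 -c "
from h import *
plan(.499,-.1575,-.009)
ci,a=snap('wrist','w7')
plan(.499,-.1575,-.009)"
```

```text
t 6.48 tcp [ 0.4935 -0.158   0.0459] tilt 0.15 yawY 73.0 q6 -1.63 w 0.494 F [0.  0.  0.1]
 shift mm [-5.3  2.1 54.9] xy rows 0.14
t 6.53 tcp [ 0.4928 -0.1581  0.0459] tilt 0.17 yawY 73.0 q6 -1.63 w 0.499 F [-1.  -0.1 -1. ]
 shift mm [-5.9  2.4 54.8] xy rows 0.15
```

View pics/w7.png

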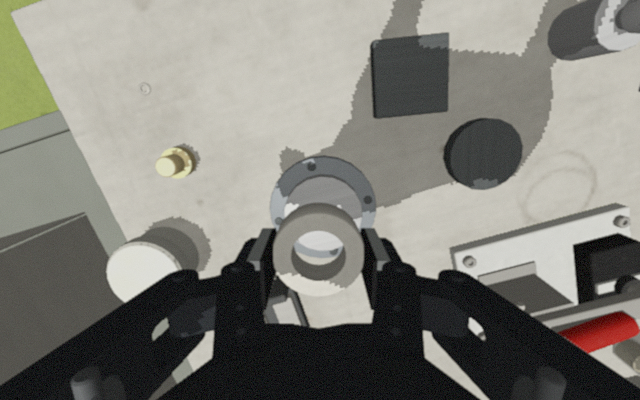

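```bash

python3 -c "
from h import *
import pickle
ci=pickle.load(open('pics/w7.pkl','rb'))
l,r,t=ray(ci,270.5,205,.009),ray(ci,377.5,205,.009),ray(ci,324,155.5,.009)
print(l,r,np.linalg.norm(l-r),t,(l+r)/2, ray(ci,484,153,.016))
x=np.array([-.956,.2935,0]); print('c from top',t-x*.04)
P=np.array([.4928,-.1581]); print('ring centre seen', [ray(ci,319,240,z).round(4) for z in (.086,.092)])
"
```

```text
[ 0.48373701 -0.19210525  0.009     ] [ 0.50670998 -0.1168034   0.009     ] 0.07872818104066914 [ 0.46023047 -0.14397149  0.009     ] [ 0.4952235  -0.15445432  0.009     ] [ 0.48927136 -0.03951516  0.016     ]
c from top [ 0.49847047 -0.15571149  0.009     ]
ring centre seen [array([ 0.4874, -0.1561,  0.086 ]), array([ 0.4848, -0.1554,  0.092 ])]
```

Call:
drive_tool --steps '[[[-5,4,20],0],[[0,0,20],0],[[0,0,8],0],[[0,0,4],0],[[0,0,0],0],[[0,0,0],0],[[0,0,0],0]]'

```text
time: 7.12
tool_pos: [0.5012, -0.1566, -0.0039]
tcp_rot: [0.465, 3.105, -0.001]
wrist_force: [0.4, -0.5, -0.9]
width: 0.496
```

```bash

python3 -c "
from h import *
plan(.4985,-.156,-.009)
ci,a=snap('wrist','w8')
plan(.4985,-.156,-.009)"
```

```text
t 7.12 tcp [ 0.5012 -0.1566 -0.0039] tilt 0.1 yawY 73.0 q6 -1.62 w 0.496 F [ 0.4 -0.5 -0.9]
 shift mm [ 2.8 -0.2  5. ] xy rows 0.07
t 7.17 tcp [ 0.5015 -0.1566 -0.0038] tilt 0.12 yawY 73.0 q6 -1.62 w 0.496 F [0.1 0.9 0. ]
 shift mm [ 3.  -0.3  5.1] xy rows 0.07
```

View pics/w8.png

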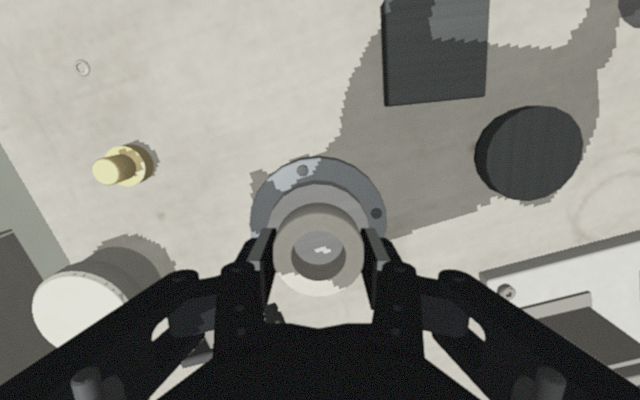

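Call:
drive_tool --steps '[[[2,0,2],0],[[0,0,2],0],[[0,0,0],0],[[0,0,0],0]]'

```text
time: 7.5
tool_pos: [0.4986, -0.1554, -0.009]
tcp_rot: [-0.464, -3.107, -0.0]
wrist_force: [-0.4, 0.1, -0.5]
width: 0.5
```

```bash

python3 -c "
from h import *
plan(.4985,-.156,-.009)"
```

```text
t 7.5 tcp [ 0.4986 -0.1554 -0.009 ] tilt 0.01 yawY 73.0 q6 -1.62 w 0.5 F [-0.4  0.1 -0.5]
 shift mm [-0.1 -0.6  0. ] xy rows 0.01
```

Release (to a modest opening) and rise.

Call:
drive_tool --steps '[[[0,0,0],0],[[0,0,0],0],[[0,0,0],0],[[0,0,-10],0],[[0,0,-30],0],[[0,0,-30],0],[[0,0,0],0]]' --jaw 0.75

```text
time: 8.08
tool_pos: [0.5037, -0.1573, 0.0679]
tcp_rot: [0.463, 3.096, -0.003]
wrist_force: [1.4, 0.3, 0.5]
width: 0.749
```

```bash

python3 -c "
from h import *
plan(.49,-.039,.07,73)
ci,a=snap('wrist','w9')
plan(.49,-.039,.07,73)"
```

```text
t 8.08 tcp [ 0.5037 -0.1573  0.0679] tilt 0.64 yawY 73.0 q6 -1.62 w 0.749 F [1.4 0.3 0.5]
 shift mm [ 47.7 109.1  -2.7] xy rows 2.91
 twist deg -0.0  shift after twist [ 47.7 109.1  -2.7]
t 8.13 tcp [ 0.5025 -0.1569  0.0658] tilt 0.51 yawY 73.0 q6 -1.62 w 0.746 F [-0.4 -1.2 -0.1]
 shift mm [ 46.4 109.1  -4.7] xy rows 2.89
 twist deg -0.0  shift after twist [ 46.4 109.1  -4.7]
```

View pics/w9.png

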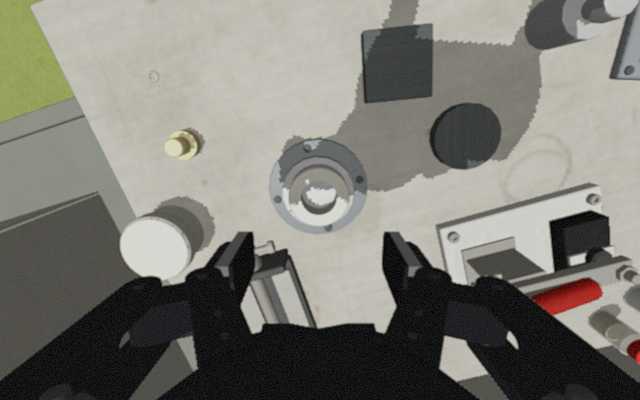

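```bash

python3 -c "
from h import *
a=cv2.imread('pics/w9.png');cv2.imwrite('pics/w9z.png',cv2.resize(a[130:245,260:380],None,fx=5,fy=5,interpolation=2))"
```

```text
(no output)
```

View pics/w9z.png

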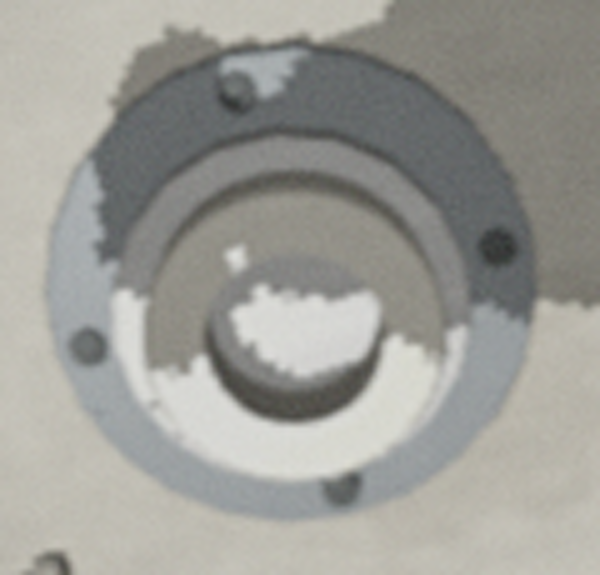

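```bash

python3 -c "
from h import *
import pickle
ci=pickle.load(open('pics/w9.pkl','rb'))
Z=lambda u,v:(260+u/5,130+v/5)
for n,u,v,z in [('base',291,281.5,.009),('ped',290,308,.02),('ring',297,334,.036)]: print(n,ray(ci,*Z(u,v),z).round(4))
print('rpad',ray(ci,466,135,.016).round(4))
"
```

```text
base [ 0.4967 -0.1556  0.009 ]
ped [ 0.4978 -0.1561  0.02  ]
ring [ 0.4974 -0.155   0.036 ]
rpad [ 0.4893 -0.0393  0.016 ]
```

Call:
drive_tool --steps '[[[16,36,0],0],[[16,36,0],0],[[15,36,0],0],[[0,0,15],-5],[[0,0,15],-5],[[0,0,15],-5],[[0,0,0],0],[[0,0,0],0]]' --jaw 0.82

```text
time: 8.8
tool_pos: [0.4837, -0.0382, 0.0149]
tcp_rot: [-0.058, -3.138, -0.001]
wrist_force: [0.7, -0.6, -0.1]
width: 0.819
```

```bash

python3 -c "
from h import *
plan(.4897,-.039,-.028,88)
ci,a=snap('wrist','w10')
plan(.4897,-.039,-.028,88)"
```

```text
t 8.8 tcp [ 0.4837 -0.0382  0.0149] tilt 0.19 yawY 87.9 q6 -1.66 w 0.819 F [ 0.7 -0.6 -0.1]
 shift mm [-6.2 -0.6 42.9] xy rows 0.15
 twist deg -0.1  shift after twist [-6.2 -0.6 42.9]
t 8.85 tcp [ 0.4849 -0.0385  0.0159] tilt 0.06 yawY 87.9 q6 -1.66 w 0.818 F [ 0.3 -0.5 -0.3]
 shift mm [-4.9 -0.3 43.9] xy rows 0.12
 twist deg -0.1  shift after twist [-4.9 -0.3 43.9]
```

View pics/w10.png

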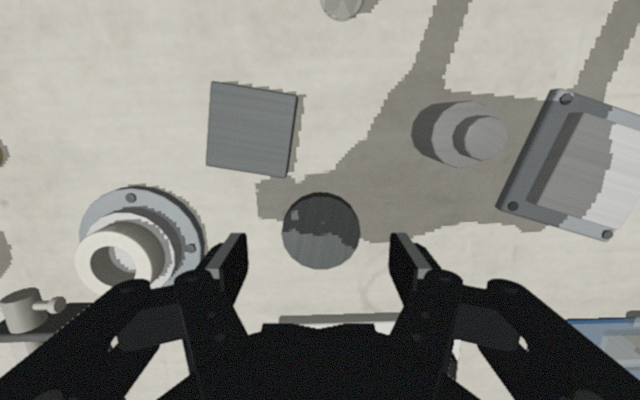

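```bash

python3 -c "
from h import *
import pickle
ci=pickle.load(open('pics/w10.pkl','rb'))
print(ray(ci,320.5,231,.016))
q=np.array([ray(ci,*p,.016) for p in [(210,82),(298,93),(286,177),(206,165)]]);e=np.roll(q,-1,0)-q; print('sq',q.mean(0).round(4),np.linalg.norm(e,axis=1).round(3),(np.degrees(np.arctan2(e[:,1],e[:,0]))%90).round(1))"
```

```text
[ 0.48891952 -0.03746995  0.016     ]
sq [ 0.4268 -0.075   0.016 ] [0.048 0.047 0.047 0.046] [81.1 78.3 79.1 79.5]
```

Call:
drive_tool --steps '[[[-5,0,20],0],[[0,0,12],0],[[0,0,7],0],[[0,0,3],0],[[0,0,0],0],[[0,0,0],0]]'

```text
time: 9.35
tool_pos: [0.4908, -0.0389, -0.0253]
tcp_rot: [0.056, 3.14, -0.0]
wrist_force: [-0.2, -0.1, 0.1]
width: 0.822
```

Call:
drive_tool --steps '[[[0,0,1],0],[[0,0,0],0],[[0,0,0],0],[[0,0,0],0],[[0,0,0],0],[[0,0,0],0]]' --jaw 0

```text
time: 9.85
tool_pos: [0.4913, -0.0388, -0.0258]
tcp_rot: [0.055, 3.139, -0.0]
wrist_force: [-2.4, -0.3, 5.0]
width: 0.546
```

```bash

python3 -c "
from h import *
ci,a=snap('wrist','w11')
plan(.4975,-.156,.06,88)"
```

```text
t 9.9 tcp [ 0.4913 -0.0388 -0.0258] tilt 0.1 yawY 88.0 q6 -1.67 w 0.552 F [-1.2  0.3  6. ]
 shift mm [ -10.5 -116.9  -85.8] xy rows 2.86
 twist deg -0.0  shift after twist [ -10.5 -116.9  -85.8]
```

View pics/w11.png

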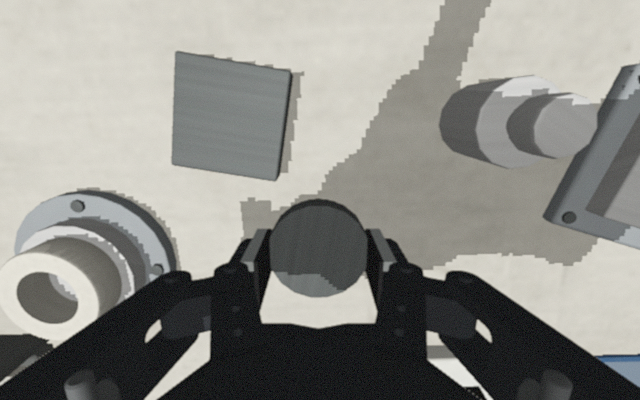

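```bash

python3 -c "
from h import *
import pickle
ci=pickle.load(open('pics/w11.pkl','rb'))
print(ray(ci,318,248,.016))"
```

```text
[ 0.48786521 -0.03924981  0.016     ]
```

Call:
drive_tool --steps '[[[0,0,-20],0],[[0,0,-40],0],[[0,-29,-26],0],[[-4,-29,0],0],[[-4,-29,0],0],[[-3,-29,0],0],[[0,0,0],0],[[0,0,0],0]]'

```text
time: 10.57
tool_pos: [0.4971, -0.1562, 0.0591]
tcp_rot: [0.06, 3.141, 0.0]
wrist_force: [0.5, -0.0, -1.3]
width: 0.55
```

```bash

python3 -c "
from h import *
ci,a=snap('wrist','w12')
plan(.4975,-.156,.011,88)"
```

```text
t 10.62 tcp [ 0.4967 -0.1551  0.0587] tilt 0.06 yawY 87.9 q6 -1.89 w 0.55 F [-0.2  0.3 -1.6]
 shift mm [-0.9 -0.9 47.7] xy rows 0.03
 twist deg -0.1  shift after twist [-0.9 -0.9 47.7]
```

View pics/w12.png

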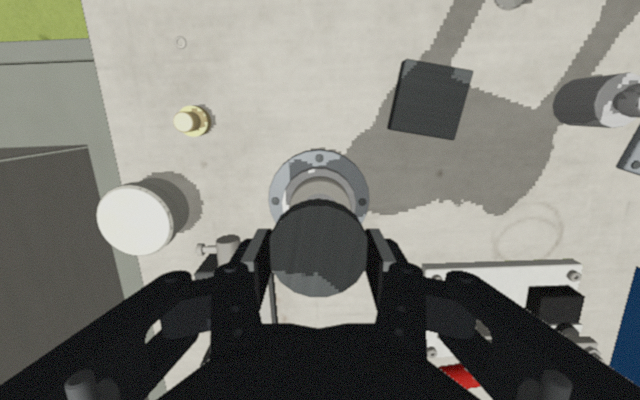

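Call:
drive_tool --steps '[[[-3,-1,20],0],[[0,0,16],0],[[0,0,7],0],[[0,0,2],0],[[0,0,0],0],[[0,0,0],0],[[0,0,0],0]]'

```text
time: 11.2
tool_pos: [0.5011, -0.1561, 0.015]
tcp_rot: [0.054, 3.14, -0.001]
wrist_force: [-0.1, -0.1, -0.9]
width: 0.549
```

```bash

python3 -c "
from h import *
ci,a=snap('wrist','w13')
plan(.500,-.156,.011,88)"
```

```text
t 11.25 tcp [ 0.5012 -0.1562  0.0151] tilt 0.11 yawY 88.0 q6 -1.89 w 0.548 F [-0.6 -0.7 -1.4]
 shift mm [1.2 0.1 4.1] xy rows 0.03
 twist deg 0.0  shift after twist [1.2 0.1 4.1]
```

View pics/w13.png

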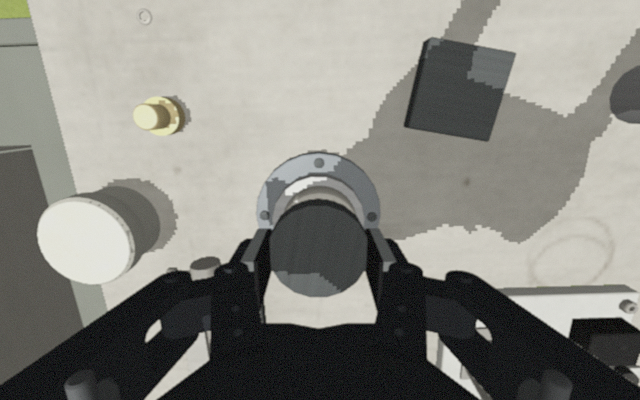

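Call:
drive_tool --steps '[[[1,0,2],0],[[0,0,2],0],[[0,0,0],0],[[0,0,0],0]]'

```text
time: 11.58
tool_pos: [0.4996, -0.1563, 0.0103]
tcp_rot: [0.055, 3.14, -0.0]
wrist_force: [0.6, -0.6, -0.4]
width: 0.55
```

Call:
drive_tool --steps '[[[0,0,0],0],[[0,0,0],0],[[0,0,0],0],[[0,0,-10],0],[[0,0,-25],0],[[0,0,-25],0],[[0,0,0],0],[[0,0,0],0]]' --jaw 0.8

```text
time: 12.25
tool_pos: [0.5013, -0.1568, 0.0728]
tcp_rot: [0.055, 3.136, -0.003]
wrist_force: [0.2, 0.3, 0.4]
width: 0.801
```

```bash

python3 -c "
from h import *
ci,a=snap('wrist','w14')
cv2.imwrite('pics/w14z.png',cv2.resize(a[130:245,260:380],None,fx=5,fy=5,interpolation=2))
plan(.432,.0355,.08,108)"
```

```text
t 12.3 tcp [ 0.4999 -0.1563  0.0712] tilt 0.12 yawY 88.0 q6 -1.89 w 0.804 F [-0.6 -0.2  0.1]
 shift mm [ 74.5 189.3  -9.1] xy rows 4.96
 twist deg -20.0  shift after twist [  5.3 203.4  -9.1]
```

View pics/w14.png

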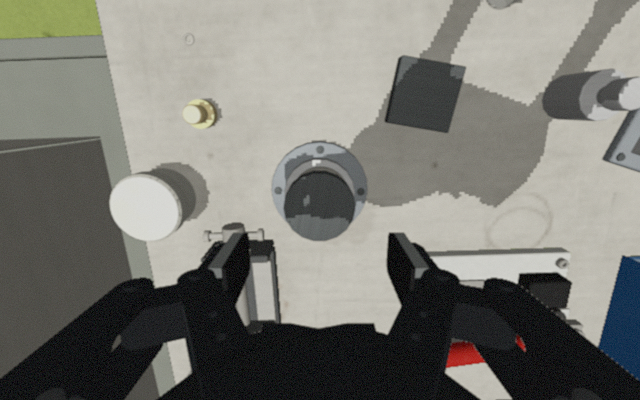

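View pics/w14z.png

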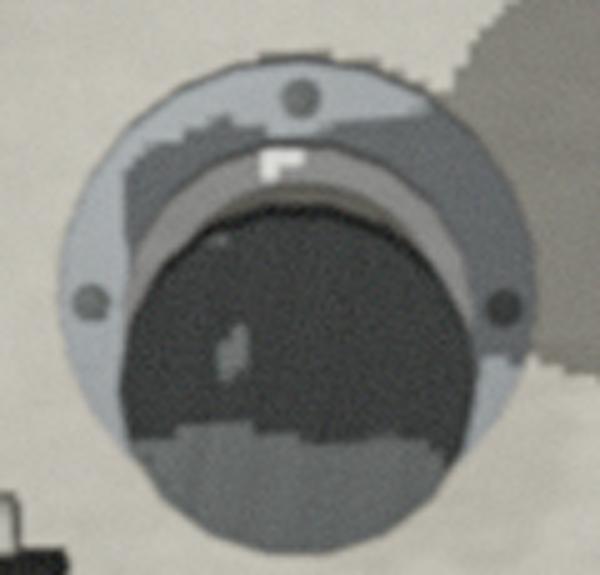

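```bash

python3 -c "
from h import *
import pickle
ci=pickle.load(open('pics/w14.pkl','rb'))
Z=lambda u,v:(260+u/5,130+v/5)
l,r,t,b=[ray(ci,*Z(*p),.052) for p in ((120,385),(475,385),(298,213),(298,552))]
print('pad',(l+r)/2,np.linalg.norm(l-r),(t+b)/2,np.linalg.norm(t-b))
l,r,t=[ray(ci,*Z(*p),.009) for p in ((58,290),(537,290),(300,57))]
print('base',(l+r)/2,np.linalg.norm(l-r),t+[.04,0,0])
"
```

```text
pad [ 0.49823925 -0.15636474  0.052     ] 0.048263366749339336 [ 0.4986676  -0.15630526  0.052     ] 0.048551269470976544
base [ 0.49630552 -0.15618212  0.009     ] 0.07830861591441803 [ 0.49857835 -0.15449674  0.009     ]
```

Call:
drive_tool --steps '[[[15,38,0],0],[[15,38,0],0],[[15,38,0],0],[[15,38,0],0],[[15,38,0],0],[[0,0,10],0],[[0,0,0],0],[[0,0,0],0]]' --jaw 0.65

```text
time: 12.97
tool_pos: [0.4296, 0.0364, 0.0588]
tcp_rot: [-0.052, -3.138, 0.001]
wrist_force: [0.2, -0.2, -0.4]
width: 0.652
```

```bash

python3 -c "
from h import *
ci,a=snap('wrist','w15')
plan(.432,.0355,.013,88)"
```

```text
t 13.02 tcp [0.4305 0.0358 0.0594] tilt 0.09 yawY 88.0 q6 -1.51 w 0.65 F [ 0.2 -0.3  0.1]
 shift mm [-1.6 -0.2 46.4] xy rows 0.04
 twist deg -0.0  shift after twist [-1.6 -0.2 46.4]
```

View pics/w15.png

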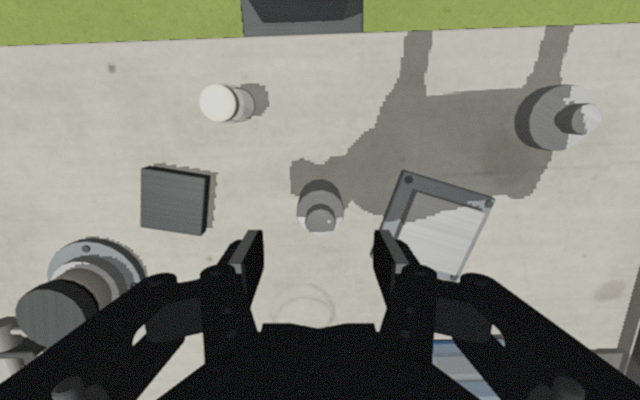

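```bash

python3 -c "
from h import *
import pickle
ci=pickle.load(open('pics/w15.pkl','rb'))
print('tall',ray(ci,320,219,.056),'wide',ray(ci,576,120,.038))
a=cv2.imread('pics/w15.png');cv2.imwrite('pics/w15z.png',cv2.resize(a[70:290,350:610],None,fx=3,fy=3,interpolation=2))"
```

```text
tall [0.42834909 0.03707393 0.056     ] wide [0.37430443 0.19996812 0.038     ]
```

View pics/w15z.png

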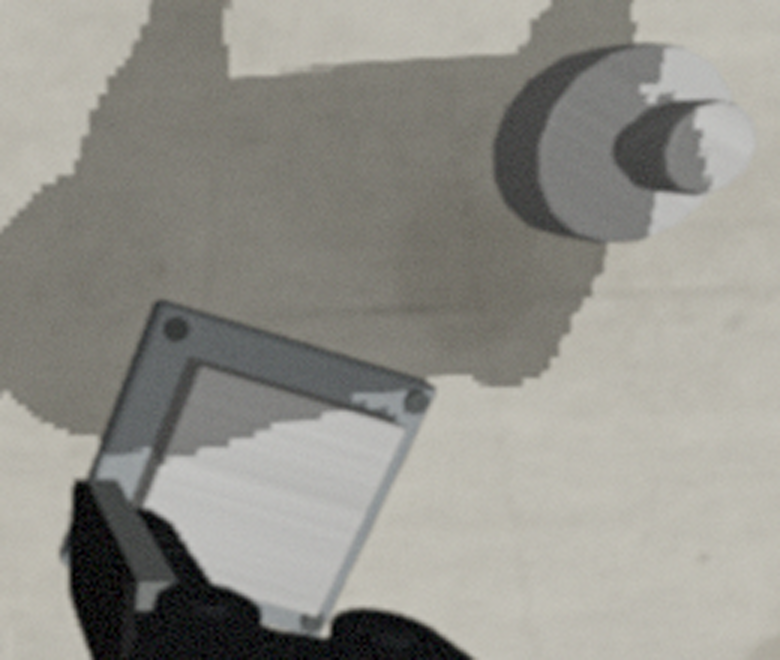

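Call:
drive_tool --steps '[[[0,0,20],0],[[0,0,14],0],[[0,0,8],0],[[0,0,4],0],[[0,0,0],0],[[0,0,0],0],[[0,0,0],0]]'

```text
time: 13.6
tool_pos: [0.4318, 0.0361, 0.0148]
tcp_rot: [0.056, 3.14, 0.0]
wrist_force: [0.2, -0.2, -0.6]
width: 0.646
```

```bash

python3 -c "
from h import *
ci,a=snap('wrist','w16')
ci,b=snap('scene','c16')
cv2.imwrite('pics/w16z.png',np.hstack([cv2.resize(a[150:330,220:420],None,fx=2,fy=2,interpolation=2),cv2.resize(b[160:250,250:350],None,fx=4,fy=4,interpolation=2)]))
plan(.430,.036,.013,88)
ci=bot.camera_info('wrist')
"
```

```text
t 13.7 tcp [0.4318 0.0363 0.0149] tilt 0.09 yawY 88.0 q6 -1.51 w 0.65 F [0.7 0.7 0.7]
 shift mm [ 1.8 -0.4  1.9] xy rows 0.05
 twist deg -0.0  shift after twist [ 1.8 -0.4  1.9]
```

View pics/w16z.png

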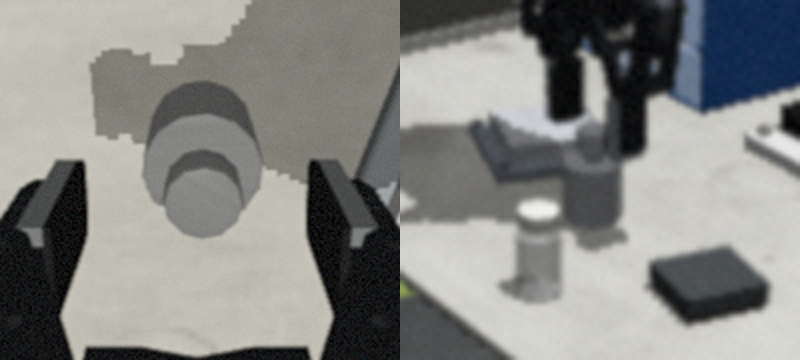

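Call:
drive_tool --steps '[[[1,0,2],0],[[0,0,0],0]]'

```text
time: 13.87
tool_pos: [0.4299, 0.0365, 0.0122]
tcp_rot: [0.055, 3.141, 0.0]
wrist_force: [-0.2, 0.5, 0.0]
width: 0.654
```

Call:
drive_tool --steps '[[[0,0,0],0],[[0,0,0],0],[[0,0,0],0],[[0,0,0],0],[[0,0,0],0],[[0,0,0],0],[[0,0,0],0]]' --jaw 0 --force 60

```text
time: 14.45
tool_pos: [0.4302, 0.0366, 0.0123]
tcp_rot: [0.055, 3.141, 0.0]
wrist_force: [-0.4, 1.1, 2.9]
width: 0.199
```

```bash

python3 -c "
from h import *
ci,a=snap('wrist','w17')
cv2.imwrite('pics/w17z.png',cv2.resize(a[150:330,220:420],None,fx=3,fy=3,interpolation=2))
plan(.4985,-.156,.12,88)
"
```

```text
t 14.5 tcp [0.4302 0.0367 0.0123] tilt 0.03 yawY 88.0 q6 -1.51 w 0.203 F [-0.8  1.7  3.4]
 shift mm [ -75.1 -190.1 -107.7] xy rows 4.99
 twist deg -0.0  shift after twist [ -75.  -190.1 -107.7]
```

View pics/w17z.png

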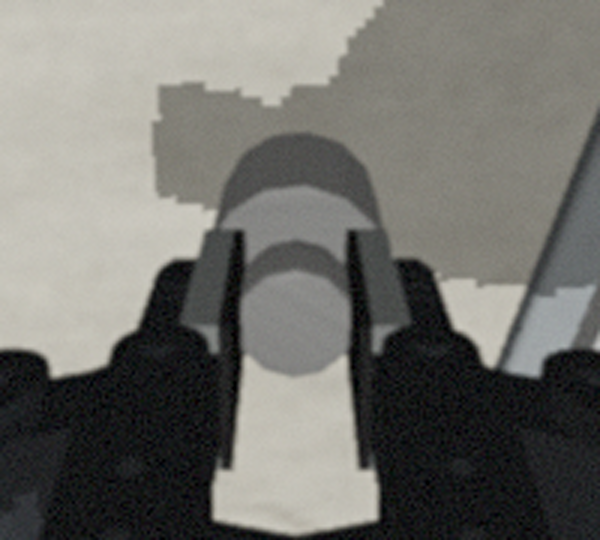

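```bash

python3 -c "
from h import *
import pickle
ci=pickle.load(open('pics/w17.pkl','rb'))
print('tall',ray(ci,318.3,257.7,.056))"
```

```text
tall [0.43099678 0.03615044 0.056     ]
```

Call:
drive_tool --steps '[[[0,0,-20],0],[[0,0,-40],0],[[0,0,-35],0],[[0,0,-13],0],[[0,0,0],0],[[0,0,0],0]]'

```text
time: 15.0
tool_pos: [0.4299, 0.0363, 0.1198]
tcp_rot: [0.055, 3.14, -0.0]
wrist_force: [-1.0, -0.5, -3.3]
width: 0.2
```

Call:
drive_tool --steps '[[[-15,-38,0],0],[[-15,-38,0],0],[[-15,-38,0],0],[[-15,-38,0],0],[[-15,-38,0],0],[[0,0,0],0],[[0,0,0],0],[[0,0,0],0]]'

```text
time: 15.67
tool_pos: [0.4957, -0.1552, 0.1169]
tcp_rot: [-0.057, -3.135, -0.004]
wrist_force: [0.5, -0.4, -2.4]
width: 0.199
```

```bash

python3 -c "
from h import *
ci,a=snap('wrist','w18')
plan(.4985,-.156,.065,88)
"
```

```text
t 15.72 tcp [ 0.4959 -0.1547  0.1174] tilt 0.3 yawY 88.0 q6 -1.89 w 0.199 F [-0.3 -0.4 -3.1]
 shift mm [-2.9 -1.3 52.4] xy rows 0.08
 twist deg -0.0  shift after twist [-2.9 -1.3 52.4]
```

View pics/w18.png

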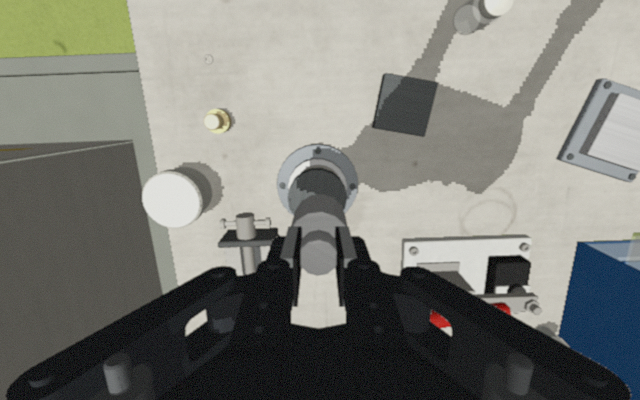

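Call:
drive_tool --steps '[[[-2,-1,20],0],[[0,0,16],0],[[0,0,8],0],[[0,0,3],0],[[0,0,0],0],[[0,0,0],0],[[0,0,0],0]]'

```text
time: 16.3
tool_pos: [0.501, -0.157, 0.0741]
tcp_rot: [0.054, 3.139, -0.001]
wrist_force: [0.0, -0.1, -2.1]
width: 0.2
```

```bash

python3 -c "
from h import *
plan(.4983,-.156,.0655,88)
"
```

```text
t 16.3 tcp [ 0.501  -0.157   0.0741] tilt 0.1 yawY 88.0 q6 -1.89 w 0.2 F [ 0.  -0.1 -2.1]
 shift mm [2.7 1.  8.6] xy rows 0.07
 twist deg 0.0  shift after twist [2.7 1.  8.6]
```

Call:
drive_tool --steps '[[[2,0,4],0],[[0,0,3],0],[[0,0,0],0],[[0,0,0],0]]'

```text
time: 16.63
tool_pos: [0.4979, -0.157, 0.0659]
tcp_rot: [-0.055, -3.141, -0.0]
wrist_force: [-0.4, -0.6, -2.5]
width: 0.205
```

```bash

python3 -c "
from h import *
plan(.4983,-.156,.0655,88)
ci,b=snap('scene','c19')
cv2.imwrite('pics/c19z.png',cv2.resize(b[170:280,330:430],None,fx=5,fy=5,interpolation=2))
"
```

```text
t 16.63 tcp [ 0.4979 -0.157   0.0659] tilt 0.03 yawY 88.0 q6 -1.89 w 0.205 F [-0.4 -0.6 -2.5]
 shift mm [-0.4  1.   0.4] xy rows 0.03
 twist deg -0.0  shift after twist [-0.4  1.   0.4]
```

View pics/c19z.png

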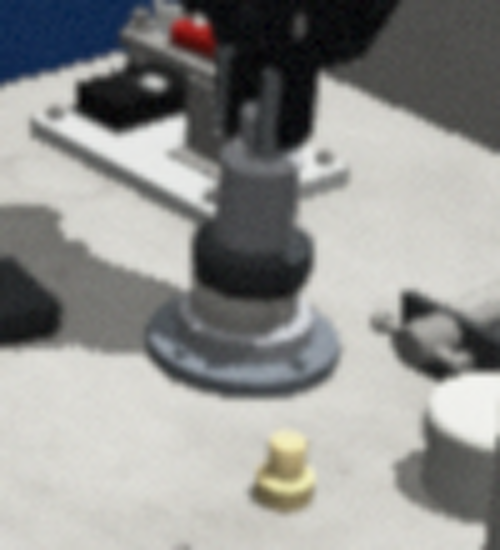

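Call:
drive_tool --steps '[[[0,0,1],0],[[0,0,0],0]]'

```text
time: 16.85
tool_pos: [0.4982, -0.1571, 0.065]
tcp_rot: [0.055, 3.141, -0.0]
wrist_force: [-0.0, -0.4, -2.4]
width: 0.2
```

Call:
drive_tool --steps '[[[0,0,0],0],[[0,0,0],0],[[0,0,0],0],[[0,0,-10],0],[[0,0,-20],0],[[0,0,-10],0],[[0,0,0],0],[[0,0,0],0]]' --jaw 0.5

```text
time: 17.52
tool_pos: [0.4993, -0.1575, 0.1064]
tcp_rot: [0.055, 3.138, -0.002]
wrist_force: [0.3, -0.9, 0.2]
width: 0.502
```

```bash

python3 -c "
from h import *
ci,a=snap('wrist','w20')
plan(.427,-.0755,.06,78.5)
"
```

```text
t 17.57 tcp [ 0.4984 -0.1571  0.1053] tilt 0.06 yawY 88.0 q6 -1.89 w 0.503 F [ 0.5  0.3 -0.8]
 shift mm [74.3 79.1 45.3] xy rows 2.65
 twist deg 9.5  shift after twist [86.3 65.8 45.3]
```

View pics/w20.png

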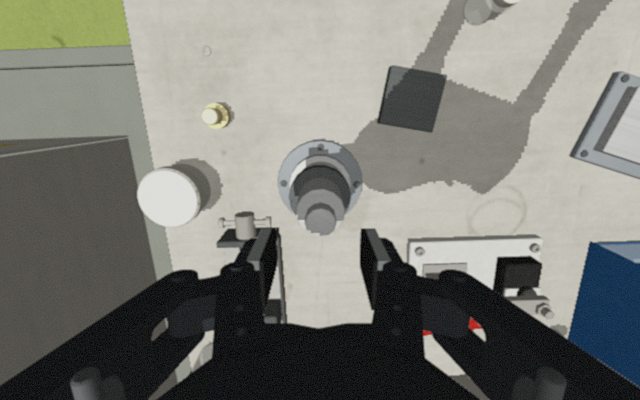

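Call:
drive_tool --steps '[[[25,26,-5],0],[[25,27,0],0],[[25,26,0],0],[[0,0,30],5],[[0,0,30],4.5],[[0,0,15],0],[[0,0,0],0],[[0,0,0],0]]' --jaw 0.82 --force 50

```text
time: 18.23
tool_pos: [0.4242, -0.075, 0.0336]
tcp_rot: [-0.314, -3.122, -0.001]
wrist_force: [0.2, -0.1, -0.8]
width: 0.821
```

```bash

python3 -c "
from h import *
ci,a=snap('wrist','w21')
plan(.427,-.0755,-.026,78.5)
"
```

```text
t 18.28 tcp [ 0.4258 -0.0754  0.0349] tilt 0.06 yawY 78.5 q6 -1.6 w 0.818 F [ 0.3  0.7 -0.1]
 shift mm [-1.3  0.2 60.9] xy rows 0.03
 twist deg 0.0  shift after twist [-1.3  0.2 60.9]
```

View pics/w21.png

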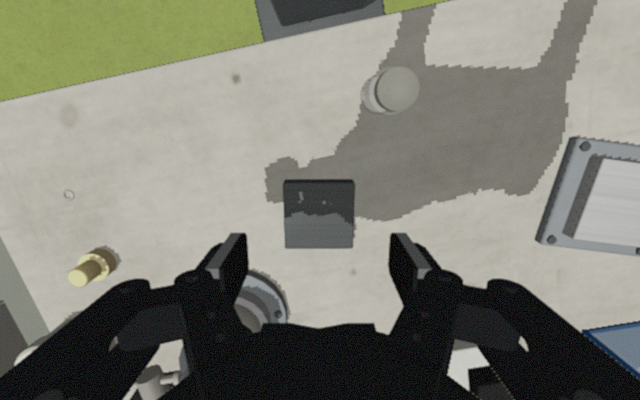

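Call:
drive_tool --steps '[[[-1,0,25],0],[[0,0,18],0],[[0,0,8],0],[[0,0,4],0],[[0,0,0],0],[[0,0,0],0],[[0,0,0],0]]'

```text
time: 18.87
tool_pos: [0.4283, -0.076, -0.0188]
tcp_rot: [0.315, 3.124, -0.0]
wrist_force: [-0.1, -0.2, 0.6]
width: 0.821
```

```bash

python3 -c "
from h import *
plan(.427,-.0755,-.026,78.5)
"
```

```text
t 18.87 tcp [ 0.4283 -0.076  -0.0188] tilt 0.13 yawY 78.5 q6 -1.6 w 0.821 F [-0.1 -0.2  0.6]
 shift mm [1.4 0.2 7.2] xy rows 0.03
 twist deg -0.0  shift after twist [1.4 0.2 7.2]
```

Call:
drive_tool --steps '[[[1,0,4],0],[[0,0,3],0],[[0,0,0],0],[[0,0,0],0]]'

```text
time: 19.2
tool_pos: [0.4257, -0.0754, -0.0271]
tcp_rot: [-0.315, -3.125, -0.0]
wrist_force: [-1.0, 0.0, 0.3]
width: 0.817
```

Call:
drive_tool --steps '[[[0,0,0],0],[[0,0,0],0],[[0,0,0],0],[[0,0,0],0],[[0,0,0],0],[[0,0,0],0]]' --jaw 0

```text
time: 19.7
tool_pos: [0.4265, -0.0755, -0.0265]
tcp_rot: [0.315, 3.125, -0.0]
wrist_force: [-2.2, -0.2, 5.4]
width: 0.544
```

```bash

python3 -c "
from h import *
ci,a=snap('wrist','w22')
cv2.imwrite('pics/w22z.png',cv2.resize(a[150:330,200:440],None,fx=3,fy=3,interpolation=2))
plan(.458,.124,.06,71)
"
```

```text
t 19.75 tcp [ 0.4264 -0.0755 -0.0266] tilt 0.04 yawY 78.5 q6 -1.6 w 0.543 F [-1.3  1.1  5.8]
 shift mm [  8.8 201.8 -86.6] xy rows 4.93
 twist deg 7.5  shift after twist [ 35.1 199.  -86.6]
```

View pics/w22z.png

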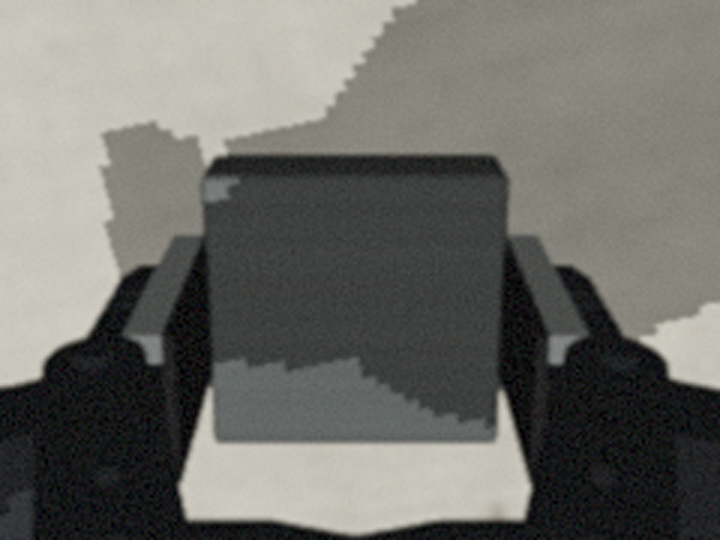

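```bash

python3 -c "
from h import *
import pickle
ci=pickle.load(open('pics/w22.pkl','rb'))
a,b=ray(ci,318.7,208.3,.016),ray(ci,318.7,296.7,.016);print(a,b,np.linalg.norm(a-b),(a+b)/2)"
```

```text
[ 0.40347912 -0.07109173  0.016     ] [ 0.44886895 -0.08031486  0.016     ] 0.046317423088234624 [ 0.42617403 -0.07570329  0.016     ]
```

Call:
drive_tool --steps '[[[0,0,-20],0],[[0,0,-40],0],[[2,40,-26],0],[[2,40,0],0],[[2,40,0],0],[[2,40,0],0],[[1,40,0],0],[[0,0,0],4]]'

```text
time: 20.42
tool_pos: [0.4573, 0.1234, 0.0558]
tcp_rot: [0.417, 3.112, 0.005]
wrist_force: [1.0, -0.3, -1.0]
width: 0.544
```

Call:
drive_tool --steps '[[[0,0,0],3.5],[[0,0,0],0],[[0,0,0],0],[[0,0,0],0]]'

```text
time: 20.75
tool_pos: [0.4557, 0.1168, 0.0551]
tcp_rot: [-0.517, -3.098, 0.001]
wrist_force: [-0.5, -0.3, -1.5]
width: 0.543
```

```bash

python3 -c "
from h import *
ci,a=snap('wrist','w23')
cv2.imwrite('pics/w23z.png',cv2.resize(a[120:330,180:460],None,fx=2.8,fy=2.8,interpolation=2))
plan(.458,.124,.06,71)
"
```

```text
t 20.8 tcp [0.4558 0.1167 0.0553] tilt 0.05 yawY 71.0 q6 -1.04 w 0.542 F [-0.1  0.4 -2.4]
 shift mm [ 0.3  7.6 -4.8] xy rows 0.19
 twist deg 0.0  shift after twist [ 0.3  7.6 -4.8]
```

View pics/w23z.png

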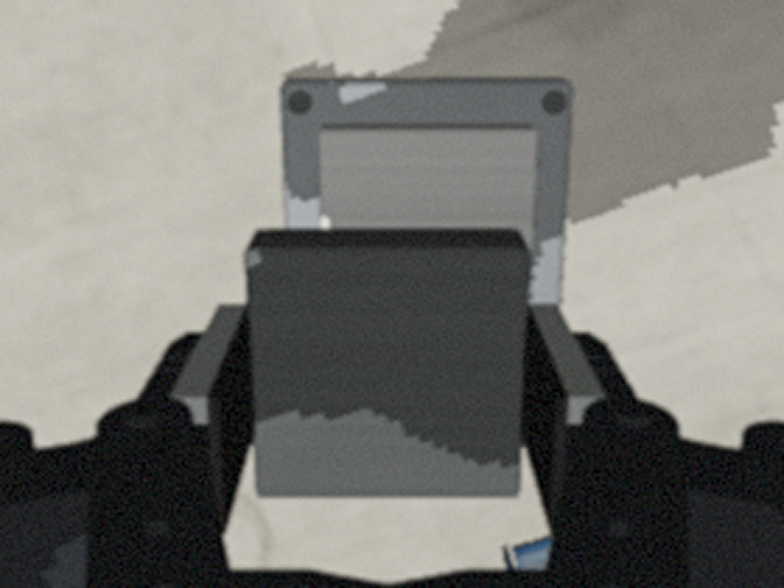

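```bash

python3 -c "
from h import *
import pickle
ci=pickle.load(open('pics/w23.pkl','rb'))
Z=lambda u,v:(180+u/2.8,120+v/2.8)
for (p,q,z,h) in [((320,127),(536,127),.02,.028),((282,80),(572,80),.009,.039)]:
  a,b=ray(ci,*Z(*p),z),ray(ci,*Z(*q),z); e=(b-a); L=np.linalg.norm(e); e/=L; n=np.array([e[1],-e[0],0]); print(L,np.degrees(np.arctan2(e[1],e[0])),(a+b)/2+n*h)
"
```

```text
0.05424984881461004 71.04247227703337 [0.45784502 0.12654863 0.02      ]
0.07557880226726252 71.0391251518947 [0.45843244 0.12647164 0.009     ]
```

Call:
drive_tool --steps '[[[1,9,25],0],[[0,0,18],0],[[0,0,9],0],[[0,0,3],0],[[0,0,0],0],[[0,0,0],0],[[0,0,0],0]]'

```text
time: 21.38
tool_pos: [0.4595, 0.1261, 0.0018]
tcp_rot: [0.519, 3.096, 0.001]
wrist_force: [0.0, -0.2, -1.8]
width: 0.546
```

```bash

python3 -c "
from h import *
ci,a=snap('wrist','w24')
cv2.imwrite('pics/w24z.png',cv2.resize(a[120:330,180:460],None,fx=2.8,fy=2.8,interpolation=2))
plan(.458,.1253,-.0055,71)
"
```

```text
t 21.43 tcp [0.4595 0.1262 0.0018] tilt 0.12 yawY 71.0 q6 -1.02 w 0.541 F [ 0.2 -0.1 -1.2]
 shift mm [ 1.1 -1.3  7.3] xy rows 0.04
 twist deg -0.0  shift after twist [ 1.1 -1.3  7.3]
```

View pics/w24z.png

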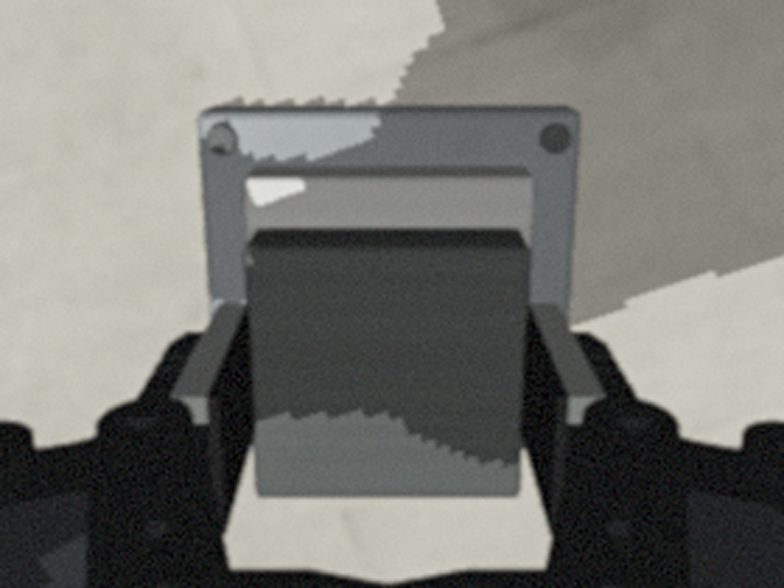

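Call:
drive_tool --steps '[[[1,0,4],0],[[0,0,3],0],[[0,0,0],0],[[0,0,0],0]]'

```text
time: 21.77
tool_pos: [0.4572, 0.1264, -0.0064]
tcp_rot: [-0.518, -3.098, 0.0]
wrist_force: [0.2, -0.5, -2.5]
width: 0.548
```

Call:
drive_tool --steps '[[[0,0,0],0],[[0,0,0],0],[[0,0,0],0],[[0,0,-10],0],[[0,0,-30],0],[[0,0,-30],0],[[0,0,0],0],[[0,0,0],0]]' --jaw 0.8

```text
time: 22.43
tool_pos: [0.4601, 0.1271, 0.0669]
tcp_rot: [0.518, 3.093, 0.004]
wrist_force: [-1.0, -0.2, 0.7]
width: 0.798
```

```bash

python3 -c "
from h import *
ci,a=snap('wrist','w25')
cv2.imwrite('pics/w25z.png',cv2.resize(a[100:300,220:480],None,fx=3,fy=3,interpolation=2))
plan(.376,.202,.06,71)
"
```

```text
t 22.48 tcp [0.4584 0.1267 0.0652] tilt 0.16 yawY 71.0 q6 -1.02 w 0.803 F [-0.3 -0.   0.2]
 shift mm [102.4  44.4   5. ] xy rows 2.72
 twist deg -0.0  shift after twist [102.4  44.4   5. ]
```

View pics/w25.png

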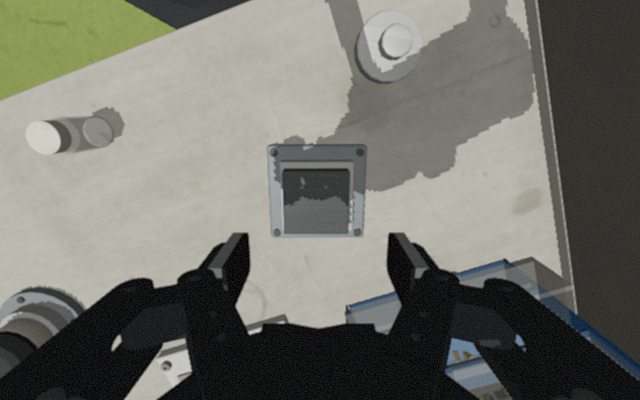

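View pics/w25z.png

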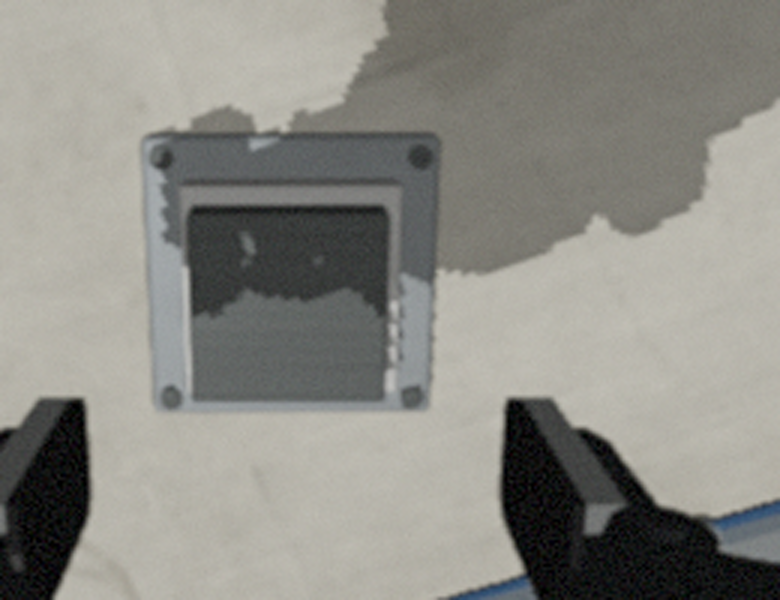

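```bash

python3 -c "
from h import *
import pickle
ci=pickle.load(open('pics/w25.pkl','rb'))
Z=lambda p:(220+p[0]/3,100+p[1]/3)
for P,z in [([(190,212),(389,209),(385,403),(193,402)],.036),([(142,133),(441,133),(428,410),(153,410)],.009)]:
  q=np.array([ray(ci,*Z(p),z) for p in P]);e=np.roll(q,-1,0)-q; print('sq',q.mean(0).round(4),np.linalg.norm(e,axis=1).round(3),(np.degrees(np.arctan2(e[:,1],e[:,0]))%90).round(1))
print(ray(ci,397,41,.038),ray(ci,389,46,.018))
"
```

```text
sq [0.4573 0.1264 0.036 ] [0.046 0.048 0.047 0.047] [71.8 71.5 70.6 70.1]
sq [0.4572 0.1268 0.009 ] [0.076 0.077 0.077 0.077] [71.  70.8 70.9 70.6]
[0.37436637 0.20728228 0.038     ] [0.37341064 0.20730027 0.018     ]
```

Call:
drive_tool --steps '[[[35,15,0],0],[[35,15,0],0],[[34,15,0],0],[[0,0,10],0],[[0,0,0],0],[[0,0,0],0],[[0,0,0],0]]' --jaw 0.65 --force 60

```text
time: 23.07
tool_pos: [0.3739, 0.2022, 0.0533]
tcp_rot: [-0.519, -3.098, 0.001]
wrist_force: [0.1, -0.5, -0.5]
width: 0.652
```

```bash

python3 -c "
from h import *
ci,a=snap('wrist','w26')
plan(.374,.205,-.005,71)
"
```

```text
t 23.12 tcp [0.3744 0.2022 0.0536] tilt 0.03 yawY 70.9 q6 -0.8 w 0.649 F [-1.  -0.1 -0.8]
 shift mm [ 1.3  2.5 58.6] xy rows 0.07
 twist deg -0.1  shift after twist [ 1.3  2.5 58.6]
```

View pics/w26.png

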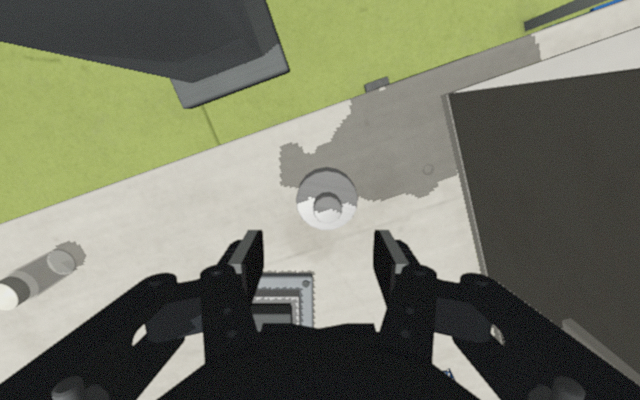

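```bash

python3 -c "
from h import *
import pickle
ci=pickle.load(open('pics/w26.pkl','rb'))
print(ray(ci,328,208,.038)); plan(.374,.205,-.005,71);P=ray(ci,328,208,.038);plan(P[0],P[1],-.005,71)
"
```

```text
[0.37202467 0.20928798 0.038     ]
t 23.12 tcp [0.3744 0.2022 0.0536] tilt 0.03 yawY 70.9 q6 -0.8 w 0.649 F [-1.  -0.1 -0.8]
 shift mm [ 1.3  2.5 58.6] xy rows 0.07
 twist deg -0.1  shift after twist [ 1.3  2.5 58.6]
t 23.12 tcp [0.3744 0.2022 0.0536] tilt 0.03 yawY 70.9 q6 -0.8 w 0.649 F [-1.  -0.1 -0.8]
 shift mm [ 4.6  6.  58.6] xy rows 0.18
 twist deg -0.1  shift after twist [ 4.5  6.  58.6]
```

Call:
drive_tool --steps '[[[2,5,20],0],[[0,0,15],0],[[0,0,9],0],[[0,0,4],0],[[0,0,0],0],[[0,0,0],0],[[0,0,0],0]]'

```text
time: 23.7
tool_pos: [0.3743, 0.2084, 0.0065]
tcp_rot: [0.519, 3.097, 0.001]
wrist_force: [-0.8, 0.7, 0.2]
width: 0.65
```

```bash

python3 -c "
from h import *
ci,a=snap('wrist','w27')
cv2.imwrite('pics/w27z.png',cv2.resize(a[150:330,200:440],None,fx=3,fy=3,interpolation=2))
plan(.3735,.207,-.005,71)
"
```

```text
t 23.75 tcp [0.3744 0.2085 0.0066] tilt 0.09 yawY 71.0 q6 -0.79 w 0.656 F [-0.6  0.4  1. ]
 shift mm [ 0.3 -1.7 11.6] xy rows 0.04
 twist deg -0.0  shift after twist [ 0.3 -1.7 11.6]
```

View pics/w27z.png

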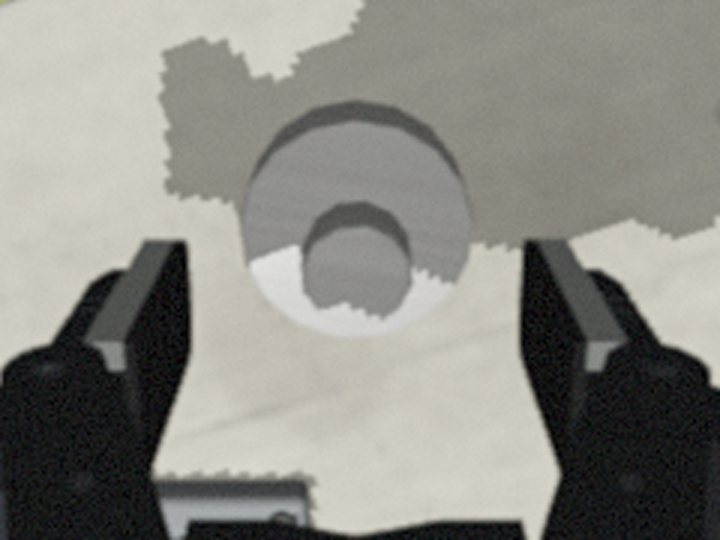

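Call:
drive_tool --steps '[[[1,0,6],0],[[0,0,4],0],[[0,0,1],0],[[0,0,0],0],[[0,0,0],0]]'

```text
time: 24.17
tool_pos: [0.3722, 0.2085, -0.0055]
tcp_rot: [-0.518, -3.098, 0.0]
wrist_force: [0.3, 0.5, 0.0]
width: 0.651
```

Call:
drive_tool --steps '[[[0,0,0],0],[[0,0,0],0],[[0,0,0],0],[[0,0,0],0],[[0,0,0],0],[[0,0,0],0],[[0,0,0],0]]' --jaw 0

```text
time: 24.75
tool_pos: [0.3728, 0.2088, -0.005]
tcp_rot: [0.519, 3.098, 0.001]
wrist_force: [-1.6, 1.1, 3.9]
width: 0.196
```

```bash

python3 -c "
from h import *
ci,a=snap('wrist','w28')
cv2.imwrite('pics/w28z.png',cv2.resize(a[150:330,200:440],None,fx=3,fy=3,interpolation=2))
plan(.4575,.126,.09,71)
"
```

```text
t 24.8 tcp [ 0.3727  0.2088 -0.005 ] tilt 0.03 yawY 71.0 q6 -0.79 w 0.2 F [-1.5 -0.5  3.8]
 shift mm [-107.1  -50.6  -95. ] xy rows 2.89
 twist deg -0.0  shift after twist [-107.1  -50.6  -95. ]
```

View pics/w28z.png

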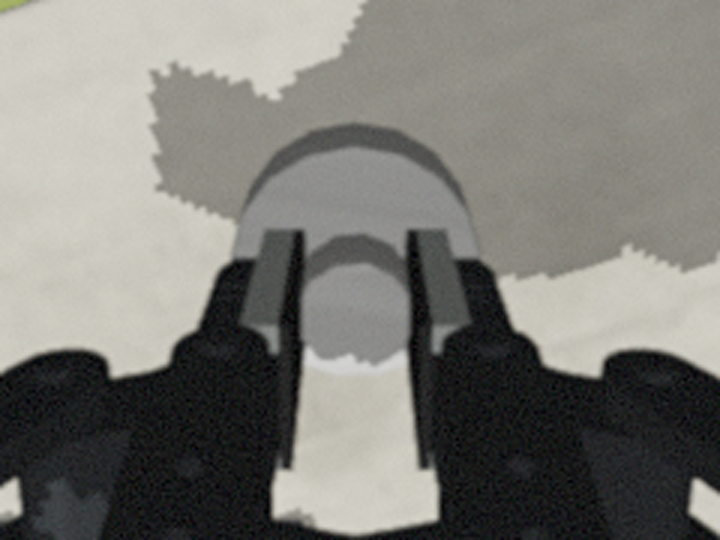

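Call:
drive_tool --steps '[[[0,0,-20],0],[[0,0,-40],0],[[0,0,-25],0],[[-36,-17,0],0],[[-36,-17,0],0],[[-35,-17,0],0],[[0,0,0],0],[[0,0,0],0]]'

```text
time: 25.47
tool_pos: [0.4576, 0.1239, 0.0791]
tcp_rot: [-0.524, -3.097, 0.001]
wrist_force: [-0.7, 0.8, -2.3]
width: 0.199
```

```bash

python3 -c "
from h import *
bot.read_camera('side')
ci,a=snap('wrist','w29')
cv2.imwrite('pics/w29z.png',cv2.resize(a[120:330,180:460],None,fx=2.8,fy=2.8,interpolation=2))
plan(.4575,.126,.032,71)
"
```

```text
t 25.57 tcp [0.4555 0.1252 0.0785] tilt 0.17 yawY 70.9 q6 -1.02 w 0.199 F [-0.5  0.2 -3. ]
 shift mm [-1.7  1.4 46.5] xy rows 0.05
 twist deg -0.1  shift after twist [-1.7  1.4 46.5]
```

View pics/w29z.png

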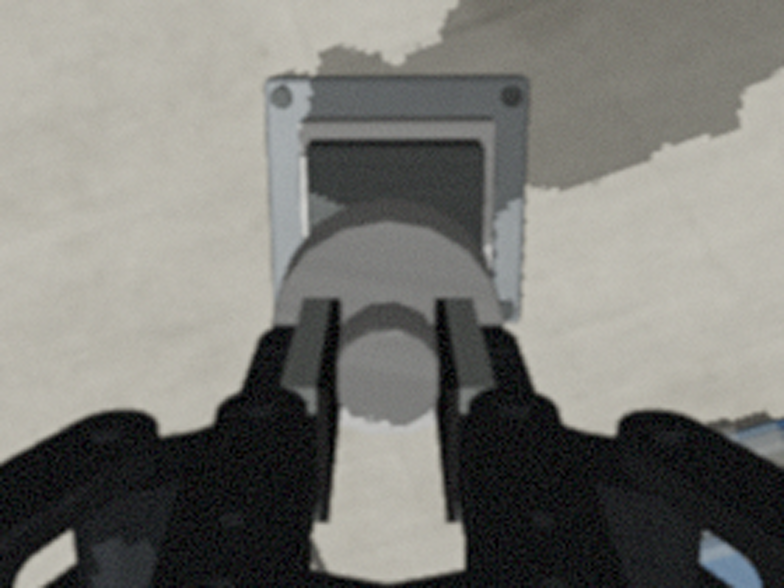

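Call:
drive_tool --steps '[[[-2,1,18],0],[[0,0,13],0],[[0,0,6],0],[[0,0,3],0],[[0,0,0],0],[[0,0,0],0],[[0,0,0],0]]'

```text
time: 26.15
tool_pos: [0.4598, 0.1263, 0.0405]
tcp_rot: [0.517, 3.097, 0.001]
wrist_force: [-0.3, 0.5, -2.3]
width: 0.202
```

```bash

python3 -c "
from h import *
plan(.4575,.1265,.032,71)
"
```

```text
t 26.15 tcp [0.4598 0.1263 0.0405] tilt 0.08 yawY 71.0 q6 -1.02 w 0.202 F [-0.3  0.5 -2.3]
 shift mm [ 2.2 -0.5  8.5] xy rows 0.06
 twist deg 0.0  shift after twist [ 2.2 -0.5  8.5]
```

Call:
drive_tool --steps '[[[2,0,4],0],[[0,0,3],0],[[0,0,1],0],[[0,0,0],0],[[0,0,0],0]]'

```text
time: 26.57
tool_pos: [0.4572, 0.1264, 0.0316]
tcp_rot: [-0.519, -3.098, 0.0]
wrist_force: [-0.9, -0.1, -2.0]
width: 0.206
```

Call:
drive_tool --steps '[[[0,0,0],0],[[0,0,0],0],[[0,0,0],0],[[0,0,-10],0],[[0,0,-30],0],[[0,0,-30],0],[[-5,0,0],0],[[0,0,0],0]]' --jaw 0.5

```text
time: 27.23
tool_pos: [0.4654, 0.1253, 0.1053]
tcp_rot: [0.518, 3.092, 0.004]
wrist_force: [-0.3, 0.2, -0.7]
width: 0.5
```

Call:
drive_tool --steps '[[[0,0,-30],0],[[0,0,0],0],[[0,0,0],0]]'

```text
time: 27.48
tool_pos: [0.4631, 0.125, 0.1328]
tcp_rot: [0.518, 3.096, 0.002]
wrist_force: [0.3, 0.4, -0.7]
width: 0.5
```

```bash

python3 -c "
from h import *
ci,a=snap('wrist','w30')
ci,b=snap('scene','c30');cv2.imwrite('pics/c30z.png',cv2.resize(b[165:285,210:450],None,fx=3.3,fy=3.3,interpolation=2))
plan(.4575,.126,.032,71)
"
```

```text
t 27.58 tcp [0.4613 0.1247 0.1307] tilt 0.09 yawY 71.0 q6 -1.03 w 0.503 F [-0.4  0.4 -0.1]
 shift mm [ 3.8  0.1 98.7] xy rows 0.09
 twist deg -0.0  shift after twist [ 3.8  0.1 98.7]
```

View pics/w30.png

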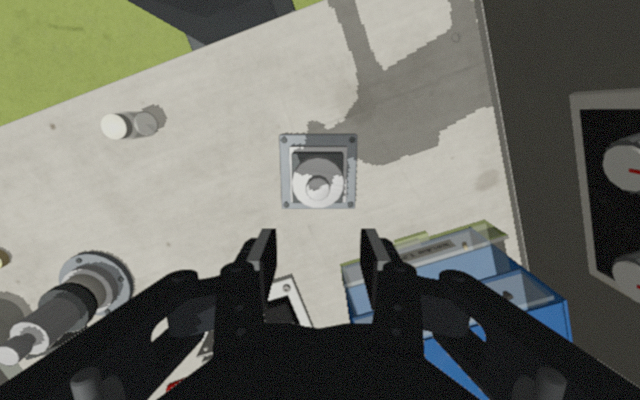

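View pics/c30z.png

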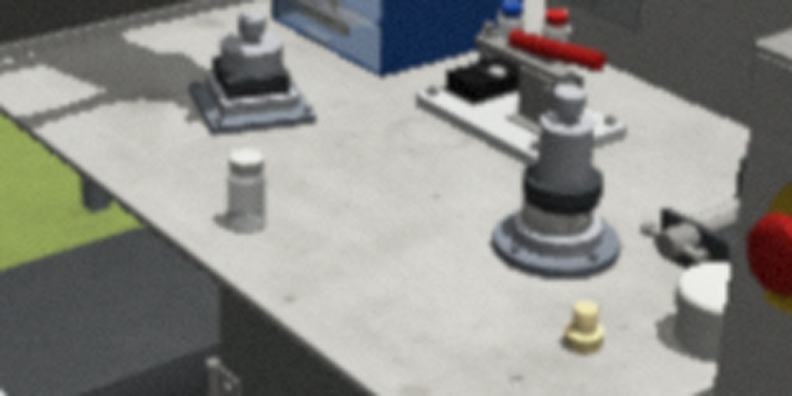

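```bash

python3 -c "
from h import *
import pickle
ci=pickle.load(open('pics/w30.pkl','rb'));c2=pickle.load(open('pics/w20.pkl','rb'));cs=bot.camera_info('scene')
print('wide',ray(ci,318,188,.074),ray(ci,317.5,184,.054)); print('tall',ray(c2,320.5,221,.108)); 
print('base centre w20',ray(c2,319.5,182,.009))
Z=lambda u,v:(210+u/3.3,165+v/3.3)
print('scene wide',ray(cs,*Z(254,20),.074),'tall',ray(cs,*Z(570,93),.108))
print('scene rst base',ray(cs,*Z(557,238),.009),'sq',ray(cs,*Z(251,103),.009))
"
```

```text
wide [0.45691262 0.12664936 0.074     ] [0.45836207 0.12571212 0.054     ]
tall [ 0.4977907  -0.15648963  0.108     ]
base centre w20 [ 0.4973385  -0.15673677  0.009     ]
scene wide [0.45640381 0.12078543 0.074     ] tall [ 0.49867679 -0.15627516  0.108     ]
scene rst base [ 0.498111   -0.15646322  0.009     ] sq [0.45386667 0.12154191 0.009     ]
```

All pieces measure within a couple of millimetres of their stand centres, so I'm handing in.

```bash
python3 -c "
from workcell import bot
print(bot.read_state()['wrist_force'].round(1)); print(bot.finish_job())"
```

```text
[-0.4  0.4 -0.1]
the job is handed in; nothing more can be done
None
```

Both stands are set up and the job was handed in at about 28 s of the 109 s allowed; the hand-in reported no verdict. The round stand holds the setting ring, round pad and tall weight. The square stand holds the square pad, in line with its edges, and the wide weight.

- **Centring:** in the last wrist-camera checks each piece lay within about 2 mm of its stand's centre. The scene camera put the tall weight within about 1 mm and the wide weight about 3 mm off.
- **Alignment and tilt:** the square pad's edges are within about 1° of the stand's. Every piece looks flat and upright in the last images; I did not measure tilt.
- **Bystanders:** the vial, pot and brass coupling look undisturbed in the last views, though I did not measure their positions again. The gripper was open, well above the pieces, and read close to zero force.
- **What disagreed:**
  - The first try at the ring closed on nothing, because the fingertips sat about 27 to 30 mm behind the reported TCP. I corrected for this in every later grasp and nothing was disturbed.
  - The camera views differed by 2 to 5 mm on some positions (scene and wrist on the square stand, side and wrist on several others). I relied on the wrist camera.

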